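# Load the sample shaker and set its speed

### The job

Load the shaker: lay the wide dish flat in the middle of its round platform, then the narrow dish centred on the wide one, then the steel hold-down weight upright and centred on top, setting each down gently rather than dropping it. When the stack is complete, turn the selector knob so that its white pointer stands at the mark with three strokes, and let go. Leave the bottle, the foam box and the funnel where they stand.

Things in the scene. Friction and masses are not known exactly. Their poses are not given: they have to be found in the camera images.
- wide_dish: Closed sample dish with a white lid, a flat round disc: lid 68 mm across, from 7 to 24 mm above the underside; below it a glass foot 52 mm across. Total height 24 mm, about 120 g. Origin at the centre of its underside, z is its axis, out of the lid. It starts lying flat on the sloping sheet of the rack, lid up, in the left or the right place, its foot against the lip at the low edge; the sheet is free for at least 30 mm to its left and right.
- narrow_dish: Same kind of dish, narrower: lid 56 mm across, the same foot of 52 mm, the lid also from 7 to 24 mm above the underside, total height 24 mm, about 90 g. Origin at the centre of its underside, z its axis, out of the lid. It starts in the rack's other place.
- rack: Fixed rack of grey painted sheet, 280 mm wide (its y), 110 mm deep (its x). Its top is a plain sheet that slopes at 28.6 degrees (0.50 rad), low at the front (its -x, turned roughly to the robot), so that its normal leans from vertical towards its -x. Along the low edge runs a lip 5 mm high that the feet of the dishes rest against. The two dishes lie side by side, 136 mm apart. Origin at the middle of its foot, on the counter.
- slope (a point): Middle of the upper face of the rack's sheet, 55 mm above the counter. Axes as the rack's: x horizontal towards the high edge, z vertical.
- weight: Hold-down weight of dark steel standing on the counter: a disc 60 mm across and 12 mm thick with an upright round grip on its centre, 22 mm thick where it leaves the disc and 28 mm across from 33 to 52 mm above the underside (52 mm is the total height). About 0.38 kg. Origin at the centre of its underside, z up.
- platform (a point): Centre of the upper face of the shaker's round platform, a fixed flat disc 136 mm across with a black rubber top, 85 mm above the counter. Axes as the shaker's: x away from the robot, y to the side away from the console, z up.
- shaker: White sample shaker, fixed: 200 mm deep (x), 260 mm wide (y), deck 60 mm high. Origin at the middle of its foot. Platform at y = +55 mm. At y = -75 mm the control console, 110 mm wide, its face sloping at 32 degrees (0.56 rad), low towards -x (roughly to the robot), from 60 to 130 mm above the counter. The knob on it reaches up to 150 mm: carry things over or round it.
- selector_grip (a point): On the axis of the selector knob, in its black grip bar, 37 mm off the console's face. z is the knob's axis, square to the sloping face (32 degrees from vertical). x lies along the grip bar, which is 61 mm long, 14 mm thick and reaches from 25 mm below this point to 7 mm above it; below the bar is the knob's round skirt, 64 mm across, its top 23 mm below this point. The end with the white line on top, the pointer, is on the -x side. The frame turns with the knob.
- selector (a joint): Angle of the selector knob in rad, 0 to 2.1, growing as the knob is turned clockwise as seen looking down on its face. Four marks of 1, 2, 3 and 4 short black strokes lie round it, at 0, 0.70, 1.40 and 2.09 rad. Seen from the robot with the face's upper edge up they run clockwise from 60 degrees left of straight up (one stroke), over 20 left (two) and 20 right (three) to 60 right (four). Plain friction of 0.08 N m: it stays where it is left.
- bottle: Bystander: white bottle with a green cap, 72 mm across, 170 mm tall, loose. Origin at the centre of its underside.
- foam_box: Bystander: white foam transport box, about 206 x 176 mm and 149 mm tall, loose. Origin at the centre of its underside.
- funnel: Bystander: grey plastic funnel standing mouth down, 100 mm across, 95 mm tall, loose. Origin at the centre of its underside.
Mind the look-alikes: they are no part of the job. Leave any green look-alike of the wide_dish alone.

How it is judged (in metres and radians):
On the way, in this order (a step that is already met when the one before it is completed fails the run):
1. the wide dish lies flat and released in the middle of the platform (horizontal distance between wide_dish and platform below 0.012 m and z of wide_dish in the frame of platform between -0.004 and 0.004 m and angle between wide_dish's own z axis and vertical below 0.1 rad and linear speed of wide_dish below 0.02 m/s and contact force between wide_dish and the fingers below 0.05 N), for 0.2 s.
2. the narrow dish lies flat and released, centred on the wide dish (horizontal distance between each of wide_dish, narrow_dish and platform below 0.012 m and z of wide_dish in the frame of platform between -0.004 and 0.004 m and angle between each of wide_dish, narrow_dish's own z axis and vertical below 0.1 rad and z of narrow_dish in the frame of platform between 0.02 and 0.028 m and horizontal distance between narrow_dish and wide_dish below 0.012 m and linear speed of narrow_dish below 0.02 m/s and contact force between narrow_dish and the fingers below 0.05 N), for 0.2 s.
3. the weight stands released and centred on the narrow dish (horizontal distance between each of wide_dish, narrow_dish, weight and platform below 0.012 m and z of wide_dish in the frame of platform between -0.004 and 0.004 m and angle between each of wide_dish, narrow_dish, weight's own z axis and vertical below 0.1 rad and z of narrow_dish in the frame of platform between 0.02 and 0.028 m and horizontal distance between narrow_dish and wide_dish below 0.012 m and z of weight in the frame of platform between 0.044 and 0.052 m and horizontal distance between weight and narrow_dish below 0.012 m and linear speed of weight below 0.02 m/s and contact force between weight and the fingers below 0.05 N), for 0.2 s.
4. the selector is at the three-stroke mark, the stack still in place (horizontal distance between each of wide_dish, narrow_dish, weight and platform below 0.012 m and z of wide_dish in the frame of platform between -0.004 and 0.004 m and angle between each of wide_dish, narrow_dish, weight's own z axis and vertical below 0.1 rad and z of narrow_dish in the frame of platform between 0.02 and 0.028 m and horizontal distance between narrow_dish and wide_dish below 0.012 m and z of weight in the frame of platform between 0.044 and 0.052 m and horizontal distance between weight and narrow_dish below 0.012 m and value of joint selector between 1.226 and 1.566 rad and velocity of joint selector between -0.05 and 0.05 rad/s), for 0.2 s.
At the end, for the whole second after the job is handed in: Wide dish on the platform, narrow dish on it, weight on top: each level (0.1 rad), upright, within 12 mm of the platform centre and of the piece below, seated (height within 4 mm), still, released; selector at rest within 0.17 rad of the three-stroke mark (1.396 rad) (all of step 4 and linear speed of each of wide_dish, narrow_dish, weight below 0.02 m/s and contact force between each of wide_dish, narrow_dish, weight and the fingers below 0.05 N); the robot touches nothing.
It fails at once if the bottle, the foam box or the funnel is shifted by more than 30 mm (distance of any of bottle, foam_box, funnel from where it was at the start of the episode above 0.03 m).
It fails at once if a dish or the weight is dropped or thrown (faster than 0.7 m/s with nothing holding it, as after a fall of 25 mm) ((linear speed of wide_dish above 0.7 m/s and contact force between wide_dish and the fingers below 0.05 N) or (linear speed of narrow_dish above 0.7 m/s and contact force between narrow_dish and the fingers below 0.05 N) or (linear speed of weight above 0.7 m/s and contact force between weight and the fingers below 0.05 N)).
It also fails if it takes over 72 s, if anything falls off the work surface, if the arm or the gripper's body presses on something with over 40 N, if the wrist force passes 120 N, or if a joint passes its speed limit or range.

### The arm

A 6-joint arm with a two-finger parallel gripper is mounted at the origin on the work surface. World frame = base frame: x ahead of the robot, y to its left, z up, the work surface at z = 0. Lengths are in mm, angles in rad, forces in N, time in s.
With the tool pointing down it reaches from about 350 to 975 mm from the base axis. Payload 7.1 kg.
Tool frame: the origin (TCP) lies at the very end of the fingers, on their centre line; the grasp point (between the pads) lies 19 mm behind it; y points along the fingers, x is the direction in which the jaws open and shut, and the axes are right-handed (so a half turn about y gives the same grasp; the last joint's range is limited). The gripper opens to 88 mm and grips with 3 to 60 N. Pads are 20 mm wide; open, the fingers measure 115 mm over their backs; the gripper's body (75 mm by 178 mm) begins 61 mm behind the grasp point.
Start: joints at [1.097, 0.423, 1.63, -0, 1.089, -0.019], TCP at [274.519, 561.466, 222.675] pointing down, gripper open.
Joint ranges: [-3, 3], [-0.9, 2.11], [0.09, 2.58], [-1.31, 4.45], [0.11, 2.69], [-2.54, 2.54]. Speed limits (rad/s): [2.39, 2.39, 3.01, 3.14, 3.14, 3.14].

### API

Orientations are given as a rotation vector (axis times angle).
In Python, from workcell import ctrl gives the robot as it stands. The module is installed in compiled form; this text tells all that it offers.
- The arm moves only by the tool jog_arm, never from a script. Its argument "steps" is a list of rows, each an object with "turn": the turn, a rotation vector about the world's x, y, z scaled (see below), a list of three; "dp": the shift along the world's x, y, z scaled (see below), a list of three; "claw": the opening, from 0 (shut) to 1 (fully open). In form: [{"turn": [wx, wy, wz], "dp": [x, y, z], "claw": claw}, ...]. A call has 1 to 12 rows; each row is the pose to reach, as a shift and turn from the pose measured when the call began, turning the shorter way round; what a row does not reach only later rows make up. The controller multiplies each number of a shift by 80 mm and each number of a turn by pi rad. A row lasts 1/12 s, in which the tool goes at most 41.7 mm and 7.16 degrees, less where a joint would pass 70% of its speed; a pose out of reach is approached as far as the arm can. A call with a number of a shift or a turn outside -1 to 1 is refused whole. A call with a gripper value outside its range is refused whole. The fingers move at their own pace and stop on an object; the grip force is fixed at half the most. Time passes only in rows, so rows that repeat a pose let the fingers close. It gives the time, the measured TCP pose, the force and the opening at its end, in the units of the state.
- ctrl.get_obs(): the state, without advancing time (a new reading comes with each control period).
- ctrl.get_image(name): name is "side" or "top" or "wrist"; returns a dict with "img" (480x640x3 uint8, red, green, blue), "range_z" (480x640 float32, mm along the optical axis (not along the pixel's ray), 0 where there is no reading), "fovy" (degrees; the focal length in pixels is half the picture's height over the tangent of half this angle, whatever the lens; pixels are square), "cx", "cy" (the principal point, pixels), "camera_from_world" (4x4, takes a point from world to camera coordinates); the wrist camera has in their place "hand_eye" (4x4, takes a point from camera to tool coordinates, whose origin is the TCP and whose axes are the tool frame's). Camera axes: x right, y down, z forward; pixel columns grow to the right and rows downward; lengths in mm; the calibration is good to about 2 mm. A picture is of the moment at which its call begins: read the wrist's pose just before it.
- ctrl.close_job(): hands the job in, once; it reports no verdict.
The state is a dict: "t": time; "qpos": joint angles; "qvel": joint speeds; "joint_torque": joint torques, N m; "ee_pos": TCP position; "orientation": TCP orientation; "ft_force": force on the tool from outside, world axes, zero at the start; "moment": the same for the moment, N m; "width": finger opening in mm.
Only numpy, scipy, OpenCV 4.12 (cv2) and the standard library are available. Lean on these libraries where they do the work, as an engineer would, in place of code of your own. Each camera call takes 0.05 s, during which the arm holds its last target.

## Working session

There is one attempt and no reset: what is moved stays moved. The work goes in short steps, Python scripts to look and compute and a tool call to move; the robot and the scene stay as the last step left them, time stands still between calls to the robot, and variables do not carry over. Pictures are saved under pics/ and viewed, and the job is handed in when it is done.

Besides the shell and the picture viewer there is one more tool, called as name(argument=value, ...) on one line, values as JSON. jog_arm: Moves the arm, as the interface text tells. Its arguments: {"type":"object","properties":{"steps":{"type":"array","items":{"type":"object","properties":{"turn":{"type":"array","items":{"type":"number"}},"dp":{"type":"array","items":{"type":"number"}},"claw":{"type":"number"}}}}},"required":["steps"]}

```bash
mkdir -p pics
cat > h.py <<'E'
import numpy as np, cv2
from workcell import ctrl
from scipy.spatial.transform import Rotation as R
def save(im,n): cv2.imwrite('pics/'+n+'.png',im['img'][:,:,::-1])
def pts(im,o=None):
    f=240/np.tan(np.radians(im['fovy'])/2); z=im['range_z'].astype(float)
    v,u=np.mgrid[0:480,0:640]
    P=np.stack([(u-im['cx'])/f*z,(v-im['cy'])/f*z,z],-1)
    if 'camera_from_world' in im: T=np.linalg.inv(im['camera_from_world'])
    else:
        W=np.eye(4);W[:3,:3]=R.from_rotvec(o['orientation']).as_matrix();W[:3,3]=o['ee_pos'];T=W@im['hand_eye']
    Q=P@T[:3,:3].T+T[:3,3]; Q[z<=0]=np.nan
    return Q
E
python3 - <<'E'
from h import *
o=ctrl.get_obs();print(o)
for n in ['side','top','wrist']:
    im=ctrl.get_image(n);save(im,n+'0');np.savez('/tmp/'+n+'0.npz',**im)
    print(n,im['fovy'],im['cx'],im['cy'],im.get('camera_from_world',im.get('hand_eye')))
E
```

```text
{'t': 0.0, 'qpos': array([ 1.09698098e+00,  4.23884410e-01,  1.63070639e+00,  7.58409654e-06,
        1.08860155e+00, -1.89837534e-02]), 'qvel': array([-0.00075918,  0.00178388,  0.00011104, -0.00042101,  0.00063098,
       -0.00171147]), 'joint_torque': array([ 1.19560078e-03, -5.44622254e+01, -2.73675799e+01,  6.44411612e-02,
        2.27821106e-02, -1.20348632e-04]), 'ee_pos': array([274.27339948, 560.96531162, 221.86806284]), 'orientation': array([-1.39152578, -0.86696138,  0.86921794]), 'ft_force': array([ 0.21040597, -0.24085115,  0.0630616 ]), 'moment': array([-0.01079671, -0.00036759, -0.04169221]), 'width': 88.17399761498059}
side 55.55090601933713 315.16007072670544 236.26474100098878 [[ 8.74973111e-01 -4.84126474e-01 -6.60398802e-03 -5.18505837e+02]
 [-2.94819664e-01 -5.21915810e-01 -8.00428169e-01  2.22528838e+02]
 [ 3.84061741e-01  7.02300110e-01 -5.99392304e-01  1.00894149e+03]
 [ 0.00000000e+00  0.00000000e+00  0.00000000e+00  1.00000000e+00]]
top 51.883224630150764 322.7773464261451 230.3686886536624 [[-2.31621935e-02 -9.99707951e-01  6.89382992e-03 -1.92778123e+01]
 [-9.92006328e-01  2.21270635e-02 -1.24233003e-01  5.72175792e+02]
 [ 1.24044180e-01 -9.71623175e-03 -9.92229125e-01  1.53323483e+03]
 [ 0.00000000e+00  0.00000000e+00  0.00000000e+00  1.00000000e+00]]
wrist 64.84635813181454 310.9119442831278 245.36108152064114 [[ 9.99999558e-01  8.18004844e-04 -4.63807703e-04  7.48952811e-01]
 [ 6.84799157e-04 -2.95475117e-01  9.55350190e-01 -1.61104683e+02]
 [ 6.44437448e-04 -9.55350086e-01 -2.95475547e-01  8.11385491e+01]
 [ 0.00000000e+00  0.00000000e+00  0.00000000e+00  1.00000000e+00]]
```

View pics/top0.png

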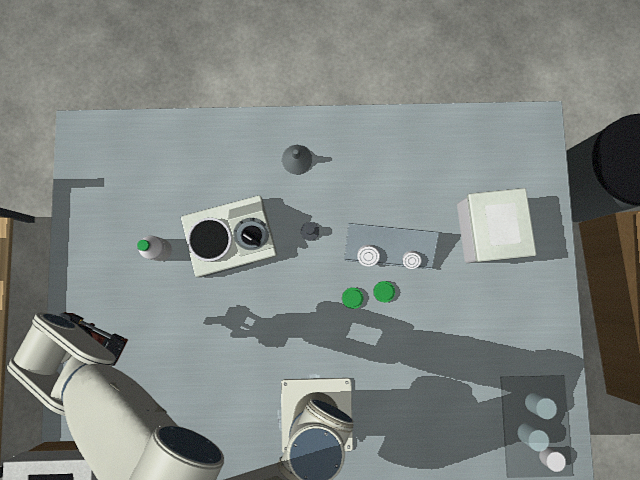

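View pics/side0.png

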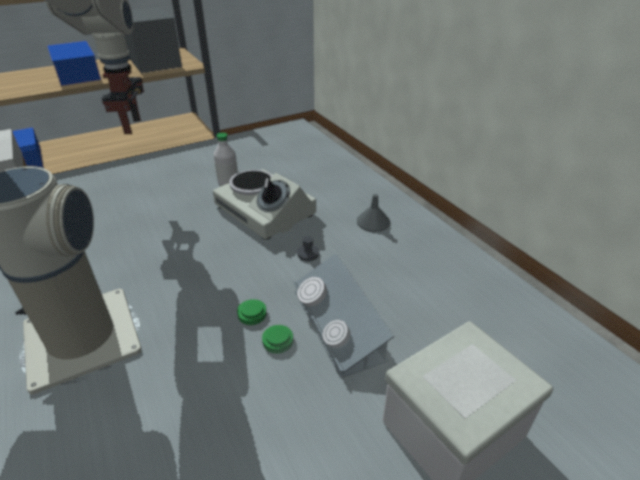

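View pics/wrist0.png

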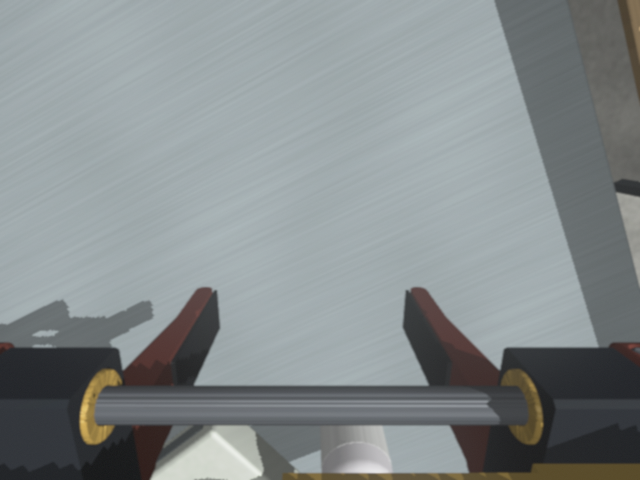

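The top view shows the platform at about (210,240), the knob at (250,236), the weight at (311,231), the wider dish on the left of the rack at (369,256) and the narrower at (411,260). The green look-alikes are in front of the rack. Next I measure these.

```bash
cat > m.py <<'E'
from h import *
im=dict(np.load('/tmp/top0.npz'));im={k:(v.item() if v.ndim==0 else v) for k,v in im.items()}
Q=pts(im);I=im['img'].astype(int)
def box(u0,u1,v0,v1):
    return slice(v0,v1),slice(u0,u1)
np.set_printoptions(precision=1,suppress=True)
# rack sheet plane
s=box(345,440,222,270);q=Q[s].reshape(-1,3);c=I[s].reshape(-1,3)
m=(q[:,2]>20)&(q[:,2]<90);
print('rack pts',m.sum(),q[m].min(0),q[m].max(0))
# dishes: white lids
w=(c.min(1)>165)&m
lab=np.zeros((480,640),np.uint8);lab[s]=w.reshape(48,95)
n,L,st,ce=cv2.connectedComponentsWithStats(lab)
for i in range(1,n):
    if st[i,4]>60:
        p=Q[L==i];print('dish',st[i],ce[i],np.median(p,0),p.min(0),p.max(0))
def plane(q):
    for k in range(6):
        if k: 
            r=abs((q-mu)@nn); q=q[r<max(3*np.median(r),1.5)]
        mu=q.mean(0);nn=np.linalg.svd(q-mu)[2][2]
        nn=nn*np.sign(nn[2])
    return mu,nn,len(q)
k=cv2.dilate(lab,np.ones((7,7)))[s].reshape(-1)==0
g=k&m
mu,nn,N=plane(q[g]);print('sheet',mu,'n',nn.round(3),N,'tilt',np.arccos(nn[2]),'yaw',np.arctan2(-nn[1],-nn[0]))
p=q[g];r=abs((p-mu)@nn);p=p[r<4]
rect=cv2.minAreaRect(p[:,:2].astype(np.float32));print('rect',rect)
# platform black
s=box(185,235,215,265);q=Q[s].reshape(-1,3);c=I[s].reshape(-1,3)
m=(c.max(1)<60)&(abs(q[:,2]-85)<8);h=cv2.minEnclosingCircle(q[m][:,:2].astype(np.float32));print('plat',m.sum(),q[m].mean(0),h)
s=box(175,280,190,280);q=Q[s].reshape(-1,3);c=I[s].reshape(-1,3)
m=(c.min(1)>150)&(abs(q[:,2]-60)<6);print('deck',m.sum(),cv2.minAreaRect(q[m][:,:2].astype(np.float32)))
m=(q[:,2]>50)&(q[:,2]<160);print('shaker',cv2.minAreaRect(q[m][:,:2].astype(np.float32)))
# weight
s=box(295,325,215,245);q=Q[s].reshape(-1,3)
for a,b in[(8,16),(44,60)]:
    m=(q[:,2]>a)&(q[:,2]<b);print('weight',m.sum(),q[m].mean(0),cv2.minEnclosingCircle(q[m][:,:2].astype(np.float32)))
# others
for n_,b in dict(bottle=box(130,170,225,262),box_=box(450,540,180,270),fun=box(275,318,138,178)).items():
    q=Q[b].reshape(-1,3);m=q[:,2]>20;print(n_,q[m].min(0),q[m].max(0))
d=im['img'][180:290,170:450][:,:,::-1];cv2.imwrite('pics/z1.png',cv2.resize(d,None,fx=2.85,fy=2.85,interpolation=2))
E
python3 m.py
```

```text
rack pts 3422 [ 444.5 -386.8   21.7] [ 587.4 -100.3   90. ]
dish [357 246  22  21 318] [367.5 255.8] [ 485.1 -169.2   61.3] [ 454.6 -202.5   25.9] [ 515.  -136.7   83.8]
dish [403 252  18  17 219] [411.  260.1] [ 469.3 -304.5   62. ] [ 445.  -336.4   41.9] [ 495.  -278.4   79. ]
sheet [ 528.  -243.5   62.7] n [-0.5  0.1  0.9] 2147 tilt 0.49654368647581554 yaw -0.12225975387816054
rect ((515.1370239257812, -242.01834106445312), (279.76422119140625, 113.19567108154297), 83.07243347167969)
plat 1099 [547.2 318.3  86.4] ((547.7444458007812, 317.9302978515625), 58.68872833251953)
deck 1548 ((559.7078857421875, 267.459716796875), (197.7874755859375, 256.7049255371094), 14.017345428466797)
shaker ((558.868896484375, 266.01104736328125), (202.34463500976562, 261.3656921386719), 13.916572570800781)
weight 158 [571.7  10.3  12.2] ((569.078857421875, 10.658035278320312), 60.06929016113281)
weight 61 [574.1  11.   52.4] ((573.8158569335938, 11.107098579406738), 14.215229034423828)
bottle [488.3 454.3  21.7] [559.3 524.4 180. ]
box_ [ 456.6 -656.5   20. ] [ 673.7 -466.1  160.8]
fun [770.    7.2  20.1] [854.2  92.  106. ]
```

View pics/z1.png

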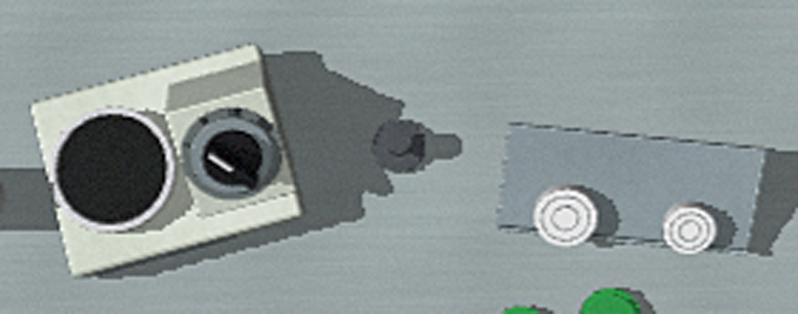

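```bash
cat >> m.py <<'E'
print('-----')
o=ctrl.get_obs();print(R.from_rotvec(o['orientation']).as_matrix().round(3))
yaw=-0.1215
th=0.5
n=np.array([-np.sin(th)*np.cos(yaw),-np.sin(th)*np.sin(yaw),np.cos(th)])
ry=np.array([-np.sin(yaw),np.cos(yaw),0]);up=np.cross(ry,n)  # along slope up
q=Q[box(340,445,215,275)].reshape(-1,3);c=I[box(340,445,215,275)].reshape(-1,3)
rc=np.array([515.1,-242,55])
d0=np.median((p-rc)@n);print('sheet offset',d0)
for side in (1,-1):
    e=(q-rc);h=e@n-d0;a=e@ry
    m=(abs(h-24)<3.5)&(a*side>0)&(c.min(1)>150)
    uv=np.c_[e@up,e@ry][m].astype(np.float32)
    print(m.sum(),uv.mean(0),cv2.minEnclosingCircle(uv),cv2.minAreaRect(uv),np.median(h[m]))
E
python3 m.py|sed -n '/-----/,$p'
```

```text
-----
[[ 0.4 -0.  -0.9]
 [ 0.9 -0.   0.4]
 [-0.  -1.   0. ]]
sheet offset 0.5305342161759001
232 [-30.2  67.9] ((-30.973949432373047, 67.80387878417969), 33.90638732910156) ((-30.74929428100586, 67.23191833496094), (65.97672271728516, 64.5765380859375), 31.93973159790039) 24.0984074287
169 [-30.6 -69.2] ((-30.81050682067871, -67.05162811279297), 28.988420486450195) ((-30.531505584716797, -68.77803039550781), (54.16286849975586, 53.01093673706055), 6.6992268562316895) 23.743831212281812
```

The top-view depth puts the sheet tilt at 0.497 rad. The lids are about 68 mm (left) and 57 mm (right) across, 137 mm apart, and 24 mm above the sheet, all consistent with the given sizes. I'll start moving towards the rack.

jog_arm(steps=[{"dp": [0.2,-1,0],"turn": [0,0,-0.1],"claw": 1},{"dp": [0.2,-1,0],"turn": [0,0,-0.1],"claw": 1},{"dp": [0.2,-1,0],"turn": [0,0,-0.1],"claw": 1}])

```text
t: 0.4
ee_pos: [289.8, 474.9, 220.7]
orientation: [-1.485, -0.617, 0.626]
ft_force: [-0.5, -1.3, -1.0]
width: 88.0
```

jog_arm(steps=[{"dp": [0.2,-1,0],"turn": [0,0,-0.1],"claw": 1},{"dp": [0.2,-1,0],"turn": [0,0,-0.1],"claw": 1},{"dp": [0.2,-1,0],"turn": [0,0,-0.1],"claw": 1}])

```text
t: 0.65
ee_pos: [305.0, 389.3, 219.8]
orientation: [-1.547, -0.363, 0.378]
ft_force: [-0.1, -0.5, -0.8]
width: 87.6
```

jog_arm(steps=[{"dp": [0.2,-1,0],"turn": [0,0,-0.1],"claw": 1},{"dp": [0.2,-1,0],"turn": [0,0,-0.1],"claw": 1},{"dp": [0.2,-1,0],"turn": [0,0,-0.1],"claw": 1}])

```text
t: 0.9
ee_pos: [320.2, 304.0, 219.0]
orientation: [-1.577, -0.108, 0.128]
ft_force: [0.1, 0.2, 0.4]
width: 87.9
```

jog_arm(steps=[{"dp": [0.25,-1,0],"turn": [0,0,-0.1],"claw": 1},{"dp": [0.25,-1,0],"turn": [0,0,-0.1],"claw": 1},{"dp": [0.25,-1,0],"turn": [0,0,-0.1],"claw": 1}])

```text
t: 1.15
ee_pos: [339.8, 219.3, 218.6]
orientation: [-1.576, 0.149, -0.124]
ft_force: [0.4, 0.3, 0.7]
width: 87.4
```

jog_arm(steps=[{"dp": [0.25,-1,0],"turn": [0,0,-0.1],"claw": 1},{"dp": [0.25,-1,0],"turn": [0,0,-0.1],"claw": 1},{"dp": [0.25,-1,0],"turn": [0,0,-0.1],"claw": 1}])

```text
t: 1.4
ee_pos: [360.2, 134.8, 218.4]
orientation: [-1.544, 0.404, -0.377]
ft_force: [-1.0, 0.2, -0.1]
width: 88.2
```

jog_arm(steps=[{"dp": [0.25,-1,0],"turn": [0,0,-0.1],"claw": 1},{"dp": [0.25,-1,0],"turn": [0,0,-0.1],"claw": 1},{"dp": [0.25,-1,0],"turn": [0,0,-0.1],"claw": 1}])

```text
t: 1.65
ee_pos: [381.2, 50.2, 218.6]
orientation: [-1.481, 0.657, -0.63]
ft_force: [-0.2, 0.5, 0.4]
width: 88.0
```

jog_arm(steps=[{"dp": [0.25,-1,0],"turn": [0,0,-0.1],"claw": 1},{"dp": [0.25,-1,0],"turn": [0,0,-0.1],"claw": 1},{"dp": [0.25,-1,0],"turn": [0,0,-0.1],"claw": 1}])

```text
t: 1.9
ee_pos: [402.7, -34.5, 219.0]
orientation: [-1.385, 0.904, -0.88]
ft_force: [0.1, 0.2, -0.6]
width: 87.6
```

jog_arm(steps=[{"dp": [0.25,-1,0],"turn": [0,0,-0.1],"claw": 1},{"dp": [0.25,-1,0],"turn": [0,0,-0.1],"claw": 1},{"dp": [0.25,-1,0],"turn": [0,0,-0.1],"claw": 1}])

```text
t: 2.15
ee_pos: [424.6, -119.3, 219.5]
orientation: [-1.257, 1.146, -1.125]
ft_force: [-0.3, 0.7, 1.3]
width: 88.2
```

```bash
cat >> h.py <<'E'
np.set_printoptions(precision=4,suppress=True)
yaw=-0.1215;th=0.5
rn=np.array([-np.sin(th)*np.cos(yaw),-np.sin(th)*np.sin(yaw),np.cos(th)])
ry=np.array([-np.sin(yaw),np.cos(yaw),0]);up=np.cross(ry,rn)
Rrack=np.c_[-ry,-rn,np.cross(-ry,-rn)]
rc=np.array([515.1,-242,55])
wide=rc-30.5*up+68*ry; narrow=rc-30.5*up-68*ry
def Rdown(h):  # tool x heading h rad, pointing down
    x=np.array([np.cos(h),np.sin(h),0]);y=np.array([0,0,-1.]);return np.c_[x,y,np.cross(x,y)]
def go(pos,Rg):
    o=ctrl.get_obs();Rc=R.from_rotvec(o['orientation'])
    w=(R.from_matrix(Rg)*Rc.inv()).as_rotvec()
    d=np.array(pos)-o['ee_pos']
    print('t',o['t'],'pos',o['ee_pos'],'F',o['ft_force'],'w',o['width'],'q',o['qpos'])
    print(' goal',pos,'mm',d,'dp',(d/80).round(3),'turn',(w/np.pi).round(4),'deg',np.degrees(np.linalg.norm(w)))
E
python3 -c "
from h import *
print(wide,narrow)
go(wide+60*rn,Rrack)
go(wide+4*rn,Rrack)"
```

```text
[ 496.7727 -171.2572   40.3775] [ 480.2894 -306.2546   40.3775]
t 2.15 pos [ 424.6343 -119.3449  219.4528] F [-0.3084  0.7431  1.2834] w 88.23892165989025 q [-0.3033  0.1597  2.0153  0.004   0.9785  1.165 ]
 goal [ 468.2193 -167.7708   93.0325] mm [  43.585   -48.4258 -126.4203] dp [ 0.545 -0.605 -1.58 ] turn [-0.0041 -0.1625 -0.0697] deg 31.838863850522102
t 2.15 pos [ 424.6343 -119.3449  219.4528] F [-0.3084  0.7431  1.2834] w 88.23892165989025 q [-0.3033  0.1597  2.0153  0.004   0.9785  1.165 ]
 goal [ 494.8692 -171.0248   43.8879] mm [  70.2349  -51.6798 -175.5649] dp [ 0.878 -0.646 -2.195] turn [-0.0041 -0.1625 -0.0697] deg 31.838863850522102
```

jog_arm(steps=[{"dp": [0.5,-0.6,-0.75],"turn": [-0.004,-0.1625,-0.07],"claw": 1},{"dp": [0.5,-0.6,-0.75],"turn": [-0.004,-0.1625,-0.07],"claw": 1},{"dp": [0.5,-0.6,-0.75],"turn": [-0.004,-0.1625,-0.07],"claw": 1},{"dp": [0.5,-0.6,-0.75],"turn": [-0.004,-0.1625,-0.07],"claw": 1},{"dp": [0.5,-0.6,-0.75],"turn": [-0.004,-0.1625,-0.07],"claw": 1},{"dp": [0.5,-0.6,-0.75],"turn": [-0.004,-0.1625,-0.07],"claw": 1}])

```text
t: 2.65
ee_pos: [462.7, -167.4, 158.3]
orientation: [-0.792, 0.9, -1.514]
ft_force: [0.7, 0.3, -0.0]
width: 87.6
```

```bash
cat > w.py <<'E'
from h import *
import sys
o=ctrl.get_obs();im=ctrl.get_image('wrist');save(im,sys.argv[1]);np.savez('/tmp/'+sys.argv[1]+'.npz',o=np.r_[o['ee_pos'],o['orientation']],**im)
E
python3 w.py w1; python3 -c "
from h import *
go(wide+60*rn,Rrack)
z=np.load('/tmp/w1.npz');o=dict(ee_pos=z['o'][:3],orientation=z['o'][3:]);im={k:(z[k].item() if z[k].ndim==0 else z[k]) for k in z.files if k!='o'}
Q=pts(im,o);e=Q-rc;h=e@rn;I=im['img'].astype(int)
m=(I.min(2)>150)&(abs(h-24)<6);
n,L,st,ce=cv2.connectedComponentsWithStats(m.astype(np.uint8))
for i in range(1,n):
  if st[i,4]>500:
    uv=np.c_[e@up,e@ry][L.ravel()==i] if 0 else np.c_[(e@up)[L==i],(e@ry)[L==i]].astype(np.float32)
    print(st[i],ce[i],uv.mean(0),cv2.minEnclosingCircle(uv),np.median(h[L==i]))
"
```

```text
t 2.7 pos [ 461.9719 -167.0323  158.0185] F [-1.4224  1.0909 -0.6415] w 87.85729732000482 q [-0.4756  0.2094  2.2841  0.766   0.2405  0.5102]
 goal [ 468.2193 -167.7708   93.0325] mm [  6.2474  -0.7385 -64.9861] dp [ 0.078 -0.009 -0.812] turn [-0.0004 -0.0002  0.0014] deg 0.26647757016047235
[ 267  239   92   87 6150] [312.3857 282.3532] [-31.1105  67.0493] ((-32.74453353881836, 66.79940795898438), 34.18977355957031) 23.552733577973505
[ 456  247   79   71 3935] [495.124  279.8208] [-29.5352 -67.2466] ((-31.987693786621094, -69.01982879638672), 28.414310455322266) 23.520898029804176
[ 165  426   75   19 1106] [201.8816 434.0009] [-165.7669  159.5128] ((-166.089599609375, 159.3339385986328), 31.319704055786133) 26.909695384000813
```

View pics/w1.png

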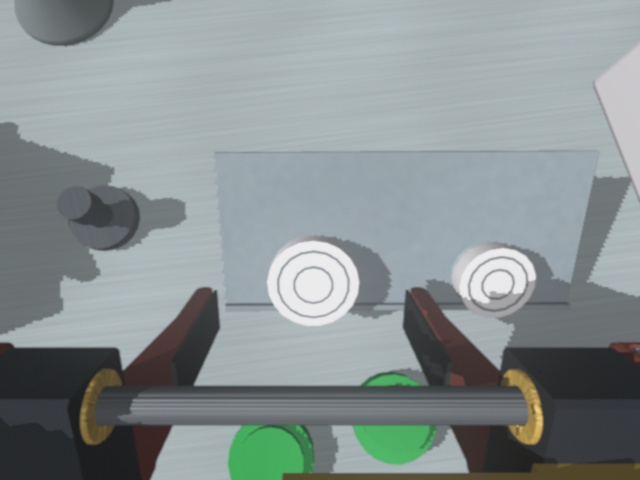

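The wrist view shows the wide dish at (312,282) between the fingers, the narrow dish at (495,280) and the weight at (100,215). The positions agree with the top camera to about 1 mm. I'll descend now.

jog_arm(steps=[{"dp": [0.08,-0.01,-0.8],"turn": [0,0,0],"claw": 1},{"dp": [0.08,-0.01,-0.8],"turn": [0,0,0],"claw": 1},{"dp": [0.08,-0.01,-0.8],"turn": [0,0,0],"claw": 1},{"dp": [0.08,-0.01,-0.8],"turn": [0,0,0],"claw": 1}])

```text
t: 3.03
ee_pos: [472.0, -165.3, 108.0]
orientation: [-0.78, 0.894, -1.507]
ft_force: [0.1, 0.3, 0.1]
width: 87.9
```

```bash
sed -i 's/^wide=.*/wide=rc-31*up+67.2*ry; narrow=rc-31*up-68.3*ry/' h.py; python3 -c "
from h import *
go(wide+4*rn,Rrack)"
```

```text
t 3.0333 pos [ 472.02   -165.2904  107.9925] F [0.1021 0.2708 0.0835] w 87.90198915156138 q [-0.4697  0.3484  2.2973  1.4843  0.1771 -0.2168]
 goal [ 494.3367 -171.7657   43.6481] mm [ 22.3166  -6.4753 -64.3443] dp [ 0.279 -0.081 -0.804] turn [-0.0027  0.0033 -0.0008] deg 0.7883843877499299
```

jog_arm(steps=[{"dp": [0.05,-0.06,-0.3],"turn": [-0.003,0.003,0],"claw": 1},{"dp": [0.05,-0.06,-0.3],"turn": [-0.003,0.003,0],"claw": 1},{"dp": [0.05,-0.06,-0.3],"turn": [-0.003,0.003,0],"claw": 1},{"dp": [0.05,-0.06,-0.3],"turn": [-0.003,0.003,0],"claw": 1}])

```text
t: 3.37
ee_pos: [476.4, -169.7, 83.7]
orientation: [-0.794, 0.895, -1.509]
ft_force: [0.6, -1.0, -0.4]
width: 87.7
```

```bash
python3 -c "
from h import *
go(wide+4*rn,Rrack)"
```

```text
t 3.3667 pos [ 476.3649 -169.7436   83.7214] F [ 0.5653 -1.0023 -0.3677] w 87.73589257672137 q [-0.4667  0.4156  2.2894  1.7969  0.1693 -0.5372]
 goal [ 494.3367 -171.7657   43.6481] mm [ 17.9717  -2.0221 -40.0732] dp [ 0.225 -0.025 -0.501] turn [-0.0002  0.0002 -0.0009] deg 0.1750197588533858
```

jog_arm(steps=[{"dp": [0.11,-0.01,-0.25],"turn": [0,0,-0.001],"claw": 1},{"dp": [0.11,-0.01,-0.25],"turn": [0,0,-0.001],"claw": 1},{"dp": [0.18,-0.02,-0.4],"turn": [0,0,-0.001],"claw": 1},{"dp": [0.225,-0.025,-0.49],"turn": [0,0,-0.001],"claw": 1},{"dp": [0.225,-0.025,-0.49],"turn": [0,0,-0.001],"claw": 1},{"dp": [0.225,-0.025,-0.49],"turn": [0,0,-0.001],"claw": 1}])

```text
t: 3.87
ee_pos: [494.7, -171.5, 45.0]
orientation: [-0.792, 0.896, -1.511]
ft_force: [-0.2, -0.8, 0.5]
width: 87.7
```

```bash
python3 -c "
from h import *
go(wide+4*rn,Rrack)";python3 w.py w2
```

```text
t 3.8667 pos [ 494.7015 -171.5415   45.049 ] F [-0.1891 -0.7946  0.5126] w 87.65036107213604 q [-0.4488  0.5295  2.2591  2.2413  0.1999 -0.9695]
 goal [ 494.3367 -171.7657   43.6481] mm [-0.3648 -0.2242 -1.4008] dp [-0.005 -0.003 -0.018] turn [-0.0003  0.0004 -0.0001] deg 0.10085819646579189
```

View pics/w2.png

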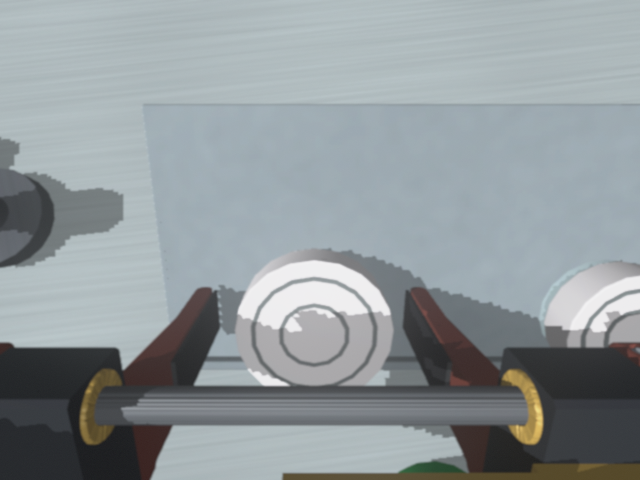

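The lid sits between the pads, centred at column 313, so I'll close the gripper.

jog_arm(steps=[{"dp": [0,0,-0.01],"turn": [0,0,0],"claw": 0.6},{"dp": [0,0,-0.01],"turn": [0,0,0],"claw": 0.6},{"dp": [0,0,-0.01],"turn": [0,0,0],"claw": 0.6},{"dp": [0,0,-0.01],"turn": [0,0,0],"claw": 0.6},{"dp": [0,0,-0.01],"turn": [0,0,0],"claw": 0.6},{"dp": [0,0,-0.01],"turn": [0,0,0],"claw": 0.6}])

```text
t: 4.42
ee_pos: [494.7, -171.7, 44.9]
orientation: [-0.792, 0.895, -1.512]
ft_force: [-2.9, -0.3, 6.7]
width: 66.3
```

```bash
python3 w.py w3; python3 -c "
from h import *
go(wide+4*rn,Rrack)
z=np.load('/tmp/w3.npz');o=dict(ee_pos=z['o'][:3],orientation=z['o'][3:]);im={k:(z[k].item() if z[k].ndim==0 else z[k]) for k in z.files if k!='o'}
T=R.from_rotvec(o['orientation']).as_matrix()
Q=(pts(im,o)-o['ee_pos'])@T;I=im['img'].astype(int)  # tool coords
m=(I.min(2)>120)&(abs(Q[...,1]+20)<6)&(abs(Q[...,0])<45)&(abs(Q[...,2])<45)
q=Q[m];print(len(q),np.median(q[:,1]),q.min(0),q.max(0))
"
```

```text
t 4.4667 pos [ 494.6911 -171.7085   44.9307] F [-3.8839  0.3164  6.3789] w 66.5781734572583 q [-0.4491  0.5301  2.2596  2.2496  0.2013 -0.9783]
 goal [ 494.3367 -171.7657   43.6481] mm [-0.3544 -0.0571 -1.2825] dp [-0.004 -0.001 -0.016] turn [-0.0001  0.0007 -0.0001] deg 0.13705071993484555
15926 -18.52409013242442 [-42.9192 -25.996  -28.2802] [ 32.9194 -14.0094  31.8589]
```

View pics/w3.png

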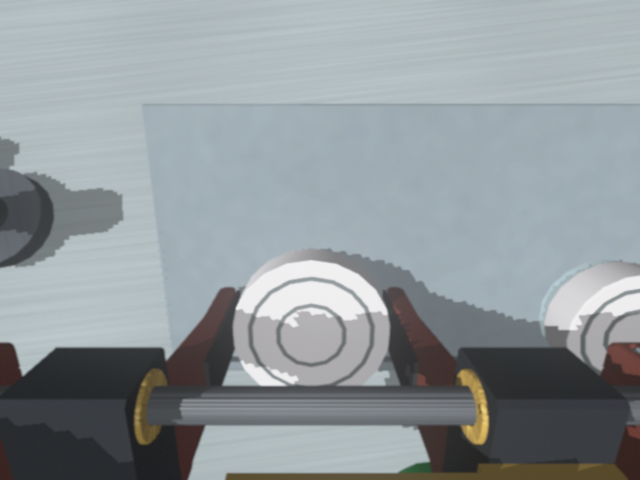

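Gripped, width 66.5 mm. I'll lift along the sheet normal and check.

jog_arm(steps=[{"dp": [-0.12,0.01,0.22],"turn": [0,0,0],"claw": 0.6},{"dp": [-0.24,0.03,0.44],"turn": [0,0,0],"claw": 0.6},{"dp": [-0.36,0.04,0.66],"turn": [0,0,0],"claw": 0.6},{"dp": [-0.36,0.04,0.66],"turn": [0,0,0],"claw": 0.6},{"dp": [-0.36,0.04,0.9],"turn": [0,0,0],"claw": 0.6},{"dp": [-0.36,0.04,1],"turn": [0,0,0],"claw": 0.6}])

```text
t: 4.97
ee_pos: [465.6, -167.7, 119.0]
orientation: [-0.79, 0.896, -1.51]
ft_force: [1.0, 0.2, -2.6]
width: 66.7
```

```bash
cat >> h.py <<'E'
def ld(n):
    z=np.load('/tmp/'+n+'.npz');o=dict(ee_pos=z['o'][:3],orientation=z['o'][3:]);im={k:(z[k].item() if z[k].ndim==0 else z[k]) for k in z.files if k!='o'}
    T=R.from_rotvec(o['orientation']).as_matrix();Q=pts(im,o)
    return im,o,Q,(Q-o['ee_pos'])@T
E
python3 w.py w4; python3 -c "
from h import *
im,o,Q,q=ld('w4')
print(q[335,312],im['img'][335,312])
hs=-68*np.pi/180
c=np.array([547.,318.8,190])
go(c,Rdown(np.radians(-76)))
"
```

```text
[  0.0249 -18.2186  -2.4718] [174 172 175]
t 5.0167 pos [ 466.3374 -168.1415  120.6529] F [ 0.471  -0.3896  0.1765] w 65.86785299344723 q [-0.4766  0.3097  2.2981  1.2488  0.1802  0.0127]
 goal [547.  318.8 190. ] mm [ 80.6626 486.9415  69.3471] dp [1.008 6.087 0.867] turn [-0.0106  0.1609  0.1138] deg 35.516521772013775
```

View pics/w4.png

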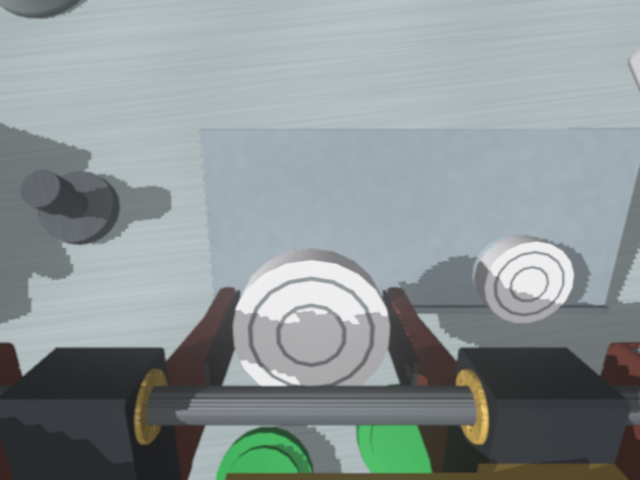

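jog_arm(steps=[{"dp": [0,0.6,0.9],"turn": [-0.01,0.161,0.114],"claw": 0.6},{"dp": [0,0.8,1],"turn": [-0.01,0.161,0.114],"claw": 0.6},{"dp": [0,1,1],"turn": [-0.01,0.161,0.114],"claw": 0.6},{"dp": [0,1,1],"turn": [-0.01,0.161,0.114],"claw": 0.6},{"dp": [0,1,1],"turn": [-0.01,0.161,0.114],"claw": 0.6},{"dp": [0,1,1],"turn": [-0.01,0.161,0.114],"claw": 0.6}])

```text
t: 5.52
ee_pos: [463.5, -87.0, 200.3]
orientation: [-1.051, 0.972, -1.209]
ft_force: [0.6, 0.6, -2.3]
width: 66.8
```

jog_arm(steps=[{"dp": [0.1,0.5,0.2],"turn": [0,0,0],"claw": 0.6},{"dp": [0.2,1,0.2],"turn": [0,0,0],"claw": 0.6},{"dp": [0.2,1,0.2],"turn": [0,0,0],"claw": 0.6}])

```text
t: 5.77
ee_pos: [480.9, -0.8, 217.5]
orientation: [-1.049, 0.968, -1.202]
ft_force: [0.3, 1.0, -0.8]
width: 66.5
```

jog_arm(steps=[{"dp": [0.1,0.5,0],"turn": [0,0,0],"claw": 0.6},{"dp": [0.2,1,0],"turn": [0,0,0],"claw": 0.6},{"dp": [0.2,1,0],"turn": [0,0,0],"claw": 0.6}])

```text
t: 6.02
ee_pos: [497.4, 84.5, 217.4]
orientation: [-1.048, 0.966, -1.196]
ft_force: [-0.2, -0.2, -0.7]
width: 66.4
```

jog_arm(steps=[{"dp": [0.1,0.5,0],"turn": [0,0,0],"claw": 0.6},{"dp": [0.2,1,0],"turn": [0,0,0],"claw": 0.6},{"dp": [0.2,1,0],"turn": [0,0,0],"claw": 0.6}])

```text
t: 6.27
ee_pos: [514.1, 169.8, 217.1]
orientation: [-1.048, 0.965, -1.19]
ft_force: [0.9, -0.3, -1.3]
width: 66.6
```

jog_arm(steps=[{"dp": [0.1,0.5,0],"turn": [0,0,0],"claw": 0.6},{"dp": [0.2,1,0],"turn": [0,0,0],"claw": 0.6},{"dp": [0.2,1,0],"turn": [0,0,0],"claw": 0.6}])

```text
t: 6.52
ee_pos: [531.0, 254.9, 216.9]
orientation: [-1.046, 0.964, -1.185]
ft_force: [-0.3, 0.3, -1.8]
width: 66.7
```

```bash
python3 w.py w5; python3 -c "
from h import *
im,o,Q,q=ld('w5')
I=im['img'].astype(int)
m=(I.max(2)<70)&(abs(Q[...,2]-85)<6)&(np.hypot(Q[...,0]-547,Q[...,1]-319)<90)
p=Q[m];print(len(p),p.mean(0) if len(p) else 0,cv2.minEnclosingCircle(p[:,:2].astype(np.float32)) if len(p) else 0)
go(np.array([547.,318.8,190]),Rdown(np.radians(-76)))
"
```

```text
4514 [539.8987 337.5682  84.7204] ((537.8124389648438, 330.6050109863281), 45.86166763305664)
t 6.5667 pos [530.0972 253.108  216.3231] F [ 0.0059  0.988  -0.902 ] w 66.49492088908048 q [ 0.4472  0.2792  1.8904 -0.0628  0.7267  1.9321]
 goal [547.  318.8 190. ] mm [ 16.9028  65.692  -26.3231] dp [ 0.211  0.821 -0.329] turn [-0.0262  0.0751  0.037 ] deg 15.784734273804174
```

View pics/w5.png

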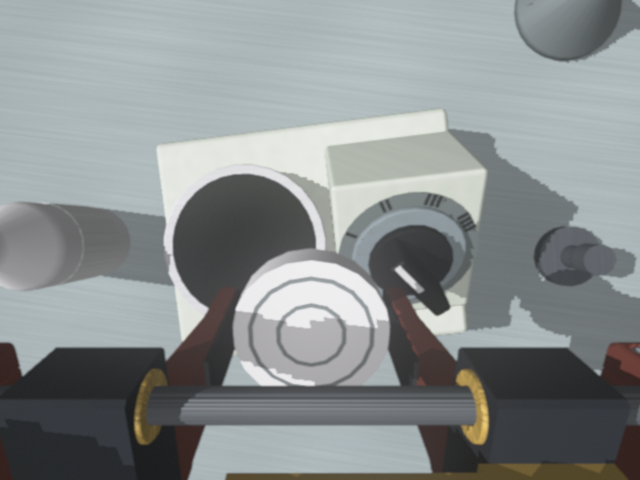

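The picture shows the platform at about (245,240), the knob with its strokes (one at (348,237), three at (432,198)), and the dish gripped at (312,333). Next I refine the platform centre.

```bash
python3 -c "
from h import *
from scipy.optimize import least_squares
im,o,Q,q=ld('w5')
I=im['img'].astype(int)
for nm,m in dict(black=(I.max(2)<90)&(abs(Q[...,2]-85)<6),all=(abs(Q[...,2]-85)<6)).items():
  p=Q[m][:,:2];d=p-[547,319];a=np.arctan2(d[:,1],d[:,0]);r=np.hypot(*d.T)
  k=r<80;a=a[k];r=r[k];p=p[k];B=[]
  for s in np.arange(-0.9,2.0,0.05):
    j=abs(a-s)<0.025
    if j.sum()>5: B.append(p[j][np.argmax(r[j])])
  B=np.array(B);print(nm,len(B))
  f=lambda x:np.hypot(B[:,0]-x[0],B[:,1]-x[1])-x[2]
  s=least_squares(f,[547,319,64],loss='soft_l1');print(s.x,abs(s.fun).mean())
# lid in tool
print(q[335,312])
lid=(abs(q[...,1]+18.5)<3)&(abs(q[...,0])<40)&(abs(q[...,2])<40);x=q[lid];x=x[x[:,0]**2+x[:,2]**2<33**2]
mu=x.mean(0);print('lid normal',np.linalg.svd(x-mu)[2][2])
"
```

```text
black 58
[545.4818 318.3596  58.4403] 0.17795562156378988
all 58
[545.5973 318.4976  67.3093] 0.24411770095516344
[  0.2572 -18.8442  -1.7695]
lid normal [ 0.0002  1.     -0.0065]
```

```bash
cat >> h.py <<'E'
plat=np.array([546.,318.6,85]);Rp=Rdown(np.radians(-76));pz=Rp[:,2]
E
python3 -c "
from h import *
print(pz)
go(plat+2.2*pz+[0,0,45],Rp)"
```

```text
[0.9703 0.2419 0.    ]
t 6.5667 pos [530.0972 253.108  216.3231] F [ 0.0059  0.988  -0.902 ] w 66.49492088908048 q [ 0.4472  0.2792  1.8904 -0.0628  0.7267  1.9321]
 goal [548.1347 319.1322 130.    ] mm [ 18.0375  66.0243 -86.3231] dp [ 0.225  0.825 -1.079] turn [-0.0262  0.0751  0.037 ] deg 15.784734273804174
```

jog_arm(steps=[{"dp": [0.225,0.825,-0.3],"turn": [-0.026,0.075,0.037],"claw": 0.6},{"dp": [0.225,0.825,-0.3],"turn": [-0.026,0.075,0.037],"claw": 0.6},{"dp": [0.225,0.825,-0.6],"turn": [-0.026,0.075,0.037],"claw": 0.6},{"dp": [0.225,0.825,-0.9],"turn": [-0.026,0.075,0.037],"claw": 0.6},{"dp": [0.225,0.825,-0.9],"turn": [-0.026,0.075,0.037],"claw": 0.6}])

```text
t: 6.98
ee_pos: [545.0, 316.9, 138.6]
orientation: [-1.323, 1.033, -1.023]
ft_force: [-1.0, 0.2, -2.0]
width: 66.1
```

```bash
python3 w.py w6; python3 -c "
from h import *
im,o,Q,q=ld('w6'); print(Q[335,312],q[335,312])
go(plat+2.2*pz+[0,0,8],Rp)"
```

```text
[543.5967 316.2294 157.2879] [  0.3415 -18.7081  -1.6827]
t 7.0333 pos [545.5937 317.0229 140.9074] F [ 0.1278 -0.4727 -1.2829] w 66.44356927845355 q [0.5065 0.5323 1.6649 0.0026 0.9518 1.8312]
 goal [548.1347 319.1322  93.    ] mm [  2.541    2.1093 -47.9074] dp [ 0.032  0.026 -0.599] turn [ 0.0005 -0.0024 -0.0001] deg 0.44349617849914746
```

View pics/w6.png

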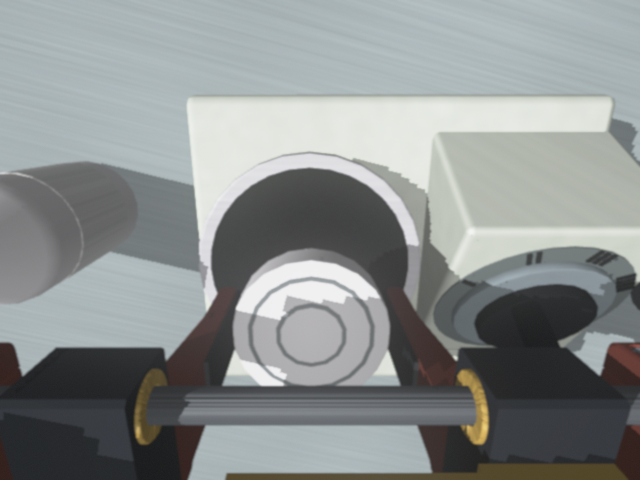

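jog_arm(steps=[{"dp": [0.03,0.025,-0.25],"turn": [0,-0.002,0],"claw": 0.6},{"dp": [0.03,0.025,-0.45],"turn": [0,-0.002,0],"claw": 0.6},{"dp": [0.03,0.025,-0.53],"turn": [0,-0.002,0],"claw": 0.6},{"dp": [0.03,0.025,-0.57],"turn": [0,-0.002,0],"claw": 0.6},{"dp": [0.03,0.025,-0.58],"turn": [0,-0.002,0],"claw": 0.6},{"dp": [0.03,0.025,-0.58],"turn": [0,-0.002,0],"claw": 0.6}])

```text
t: 7.53
ee_pos: [548.5, 319.0, 95.7]
orientation: [-1.316, 1.027, -1.028]
ft_force: [-0.2, 0.3, -1.3]
width: 66.5
```

```bash
python3 w.py w7; python3 -c "
from h import *
from scipy.optimize import least_squares
im,o,Q,q=ld('w6');print(o)
m=(abs(Q[...,2]-85)<5)
p=Q[m][:,:2];d=p-[546,318.6];a=np.arctan2(d[:,1],d[:,0]);r=np.hypot(*d.T)
k=r<80;a=a[k];r=r[k];p=p[k];B=[]
for s in np.arange(-0.7,1.4,0.05):
    j=abs(a-s)<0.025
    if j.sum()>5: B.append(p[j][np.argmax(r[j])])
B=np.array(B)
f=lambda x:np.hypot(B[:,0]-x[0],B[:,1]-x[1])-68
s=least_squares(f,[547,319],loss='soft_l1');print(s.x,abs(s.fun).mean())
im,o,Q,q=ld('w7'); print(Q[335,312],q[335,312])
go(plat+2.2*pz+[0,0,6],Rp)"
```

```text
{'ee_pos': array([544.9645, 316.9231, 138.5639]), 'orientation': array([-1.3234,  1.033 , -1.0227])}
[545.3769 318.4797] 0.15134289115810196
[547.0485 318.303  114.5879] [  0.3386 -18.8414  -1.6071]
t 7.5833 pos [548.6658 319.2041  95.8741] F [-0.8792 -0.0221 -1.0223] w 66.74150172035507 q [ 0.5085  0.5949  1.6809 -0.0009  0.8659  1.8355]
 goal [548.1347 319.1322  91.    ] mm [-0.5311 -0.0719 -4.8741] dp [-0.007 -0.001 -0.061] turn [ 0.0002  0.0001 -0.    ] deg 0.03859610237406599
```

jog_arm(steps=[{"dp": [-0.015,0,-0.02],"turn": [0,0,0],"claw": 0.6},{"dp": [-0.015,0,-0.04],"turn": [0,0,0],"claw": 0.6},{"dp": [-0.015,0,-0.055],"turn": [0,0,0],"claw": 0.6},{"dp": [-0.015,0,-0.055],"turn": [0,0,0],"claw": 0.6},{"dp": [-0.015,0,-0.055],"turn": [0,0,0],"claw": 0.6}])

```text
t: 8.0
ee_pos: [547.4, 319.2, 91.4]
orientation: [-1.315, 1.027, -1.028]
ft_force: [0.3, -0.1, -1.3]
width: 66.5
```

jog_arm(steps=[{"dp": [0,0,-0.01],"turn": [0,0,0],"claw": 0.6},{"dp": [0,0,-0.02],"turn": [0,0,0],"claw": 0.6},{"dp": [0,0,-0.02],"turn": [0,0,0],"claw": 0.6},{"dp": [0,0,-0.02],"turn": [0,0,0],"claw": 0.6}])

```text
t: 8.33
ee_pos: [547.3, 319.2, 89.7]
orientation: [-1.316, 1.027, -1.028]
ft_force: [-0.0, 0.2, -1.4]
width: 66.4
```

jog_arm(steps=[{"dp": [0,0,-0.01],"turn": [0,0,0],"claw": 0.6},{"dp": [0,0,-0.02],"turn": [0,0,0],"claw": 0.6},{"dp": [0,0,-0.02],"turn": [0,0,0],"claw": 0.6},{"dp": [0,0,-0.02],"turn": [0,0,0],"claw": 0.6}])

```text
t: 8.67
ee_pos: [547.4, 319.2, 89.4]
orientation: [-1.315, 1.027, -1.028]
ft_force: [-4.4, -1.5, 9.7]
width: 66.6
```

Contact at TCP z 89.4, so I'll release.

jog_arm(steps=[{"dp": [0,0,0.01],"turn": [0,0,0],"claw": 1},{"dp": [0,0,0.01],"turn": [0,0,0],"claw": 1},{"dp": [0,0,0.01],"turn": [0,0,0],"claw": 1},{"dp": [0,0,0.01],"turn": [0,0,0],"claw": 1},{"dp": [0,0,0.3],"turn": [0,0,0],"claw": 1},{"dp": [0,0,0.7],"turn": [0,0,0],"claw": 1},{"dp": [0,0,1],"turn": [0,0,0],"claw": 1},{"dp": [0,0,1],"turn": [0,0,0],"claw": 1}])

```text
t: 9.33
ee_pos: [550.2, 320.8, 174.4]
orientation: [-1.308, 1.023, -1.029]
ft_force: [0.5, 1.0, 0.7]
width: 87.7
```

```bash
python3 w.py w8
cat >> h.py <<'E'
from scipy.optimize import least_squares
def disc(im,Q,z,zt,c,rmax,r=None,white=True):
    I=im['img'].astype(int);m=(abs(Q[...,2]-z)<zt)
    if white: m&=(I.min(2)>110)
    p=Q[m][:,:2];d=p-c;k=np.hypot(*d.T)<rmax;p=p[k].astype(np.float32)
    hull=cv2.convexHull(p)[:,0];print('disc n',len(p),'z',np.median(Q[m][:,2][k]),'mean',p.mean(0),'mec',cv2.minEnclosingCircle(p),'lsq',least_squares(lambda x:np.hypot(hull[:,0]-x[0],hull[:,1]-x[1])-x[2],[*c,rmax*.8],loss='soft_l1').x)
E
python3 -c "
from h import *
im,o,Q,q=ld('w8'); disc(im,Q,109,5,[547,319],42)
disc(im,Q,85,4,[546,319],75,white=False)
go(narrow+60*rn,Rrack)"
```

```text
disc n 8109 z 108.19117934107351 mean [546.9597 319.5386] mec ((545.2987670898438, 318.91607666015625), 34.252777099609375) lsq [545.4971 319.1561  33.6904]
disc n 18895 z 84.57506852685287 mean [554.34   320.4515] mec ((547.153076171875, 315.61553955078125), 71.3850326538086) lsq [545.796  318.4842  67.6239]
t 9.3833 pos [549.1051 320.1713 172.1168] F [-0.0443  0.6523 -0.8448] w 87.95237380056237 q [ 0.5095  0.494   1.6454 -0.0007  0.9968  1.8362]
 goal [ 451.264  -303.0128   92.7928] mm [ -97.8411 -623.1841  -79.324 ] dp [-1.223 -7.79  -0.992] turn [ 0.0095 -0.1581 -0.1142] deg 35.13480090506959
```

View pics/w8.png

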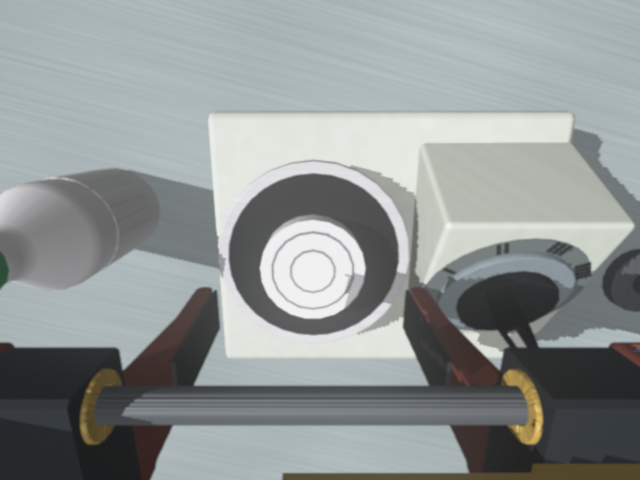

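The wide dish is flat and within 1 mm of the platform centre in the wrist picture, with its lid at about (312,270). Now the narrow dish.

jog_arm(steps=[{"dp": [-0.1,-0.5,0.5],"turn": [0,0,0],"claw": 1},{"dp": [-0.2,-1,0.6],"turn": [0,0,0],"claw": 1},{"dp": [-0.2,-1,0.6],"turn": [0,0,0],"claw": 1}])

```text
t: 9.63
ee_pos: [532.3, 237.4, 220.6]
orientation: [-1.311, 1.024, -1.03]
ft_force: [-0.5, -0.7, -0.9]
width: 88.0
```

jog_arm(steps=[{"dp": [-0.1,-0.5,0],"turn": [0,0,0],"claw": 1},{"dp": [-0.2,-1,0],"turn": [0,0,0],"claw": 1},{"dp": [-0.2,-1,0],"turn": [0,0,0],"claw": 1}])

```text
t: 9.88
ee_pos: [513.6, 152.3, 218.9]
orientation: [-1.315, 1.029, -1.031]
ft_force: [-0.6, -0.4, -0.5]
width: 87.8
```

jog_arm(steps=[{"dp": [-0.1,-0.5,0],"turn": [0,0,0],"claw": 1},{"dp": [-0.2,-1,0],"turn": [0,0,0],"claw": 1},{"dp": [-0.2,-1,0],"turn": [0,0,0],"claw": 1}])

```text
t: 10.13
ee_pos: [495.1, 68.1, 217.3]
orientation: [-1.318, 1.033, -1.032]
ft_force: [-0.5, -0.6, 0.3]
width: 87.8
```

jog_arm(steps=[{"dp": [-0.1,-0.5,0],"turn": [0,0,0],"claw": 1},{"dp": [-0.2,-1,0],"turn": [0,0,0],"claw": 1},{"dp": [-0.2,-1,0],"turn": [0,0,0],"claw": 1}])

```text
t: 10.38
ee_pos: [477.2, -15.8, 216.0]
orientation: [-1.319, 1.038, -1.034]
ft_force: [-0.2, 0.2, -1.2]
width: 87.9
```

jog_arm(steps=[{"dp": [-0.1,-0.5,0],"turn": [0,0,0],"claw": 1},{"dp": [-0.2,-1,0],"turn": [0,0,0],"claw": 1},{"dp": [-0.2,-1,0],"turn": [0,0,0],"claw": 1}])

```text
t: 10.63
ee_pos: [460.1, -99.7, 215.0]
orientation: [-1.319, 1.041, -1.036]
ft_force: [0.6, -0.0, -0.7]
width: 87.8
```

jog_arm(steps=[{"dp": [-0.1,-0.5,0],"turn": [0,0,0],"claw": 1},{"dp": [-0.2,-1,0],"turn": [0,0,0],"claw": 1},{"dp": [-0.2,-1,0],"turn": [0,0,0],"claw": 1}])

```text
t: 10.88
ee_pos: [443.6, -183.6, 214.4]
orientation: [-1.319, 1.044, -1.039]
ft_force: [-0.0, -0.2, 0.8]
width: 87.9
```

```bash
python3 -c "
from h import *
go(narrow+75*rn,Rrack)"
```

```text
t 10.8833 pos [ 443.6256 -183.6299  214.3699] F [-0.0247 -0.1996  0.7882] w 87.9004378310741 q [-0.4114  0.2238  1.9461 -0.011   0.9771  0.9381]
 goal [ 444.1256 -302.1412  105.9565] mm [   0.5    -118.5112 -108.4134] dp [ 0.006 -1.481 -1.355] turn [ 0.0099 -0.1628 -0.1083] deg 35.23915128928035
```

jog_arm(steps=[{"dp": [0,-0.5,-0.1],"turn": [0.01,-0.163,-0.108],"claw": 1},{"dp": [0,-1,-0.3],"turn": [0.01,-0.163,-0.108],"claw": 1},{"dp": [0,-1,-0.4],"turn": [0.01,-0.163,-0.108],"claw": 1},{"dp": [0,-1,-0.4],"turn": [0.01,-0.163,-0.108],"claw": 1},{"dp": [0,-1,-0.4],"turn": [0.01,-0.163,-0.108],"claw": 1},{"dp": [0,-1,-0.4],"turn": [0.01,-0.163,-0.108],"claw": 1}])

```text
t: 11.38
ee_pos: [441.7, -262.0, 180.3]
orientation: [-0.789, 0.901, -1.513]
ft_force: [-0.9, 0.8, 0.0]
width: 87.5
```

```bash
python3 -c "
from h import *
go(narrow+75*rn,Rrack)"
```

```text
t 11.3833 pos [ 441.6654 -262.0342  180.3136] F [-0.8645  0.8468  0.0237] w 87.49691637559968 q [-0.7245  0.205   2.2015  0.7452  0.4146  0.3312]
 goal [ 444.1256 -302.1412  105.9565] mm [  2.4602 -40.107  -74.3571] dp [ 0.031 -0.501 -0.929] turn [-0.0012  0.0002  0.0013] deg 0.32267165440468143
```

jog_arm(steps=[{"dp": [0.03,-0.5,-0.5],"turn": [0,0,0],"claw": 1},{"dp": [0.03,-0.5,-0.9],"turn": [0,0,0],"claw": 1},{"dp": [0.03,-0.5,-0.92],"turn": [0,0,0],"claw": 1},{"dp": [0.03,-0.5,-0.92],"turn": [0,0,0],"claw": 1},{"dp": [0.03,-0.5,-0.92],"turn": [0,0,0],"claw": 1}])

```text
t: 11.8
ee_pos: [443.9, -300.8, 105.4]
orientation: [-0.788, 0.905, -1.511]
ft_force: [-0.3, 0.3, -0.3]
width: 88.3
```

```bash
python3 w.py w9; python3 -c "
from h import *
im,o,Q,q=ld('w9')
P=np.c_[-31,-68.3][0]
E=Q-rc; F=np.stack([E@up,E@ry,E@rn],-1); disc(im,F,24,4,P,35)
go(narrow+4*rn,Rrack)"
```

```text
disc n 6287 z 23.53456299532709 mean [-31.3561 -69.0235] mec ((-32.548282623291016, -69.1842269897461), 28.21921730041504) lsq [-32.5805 -68.9967  27.7821]
t 11.85 pos [ 444.366  -301.1109  106.43  ] F [0.2132 0.2026 0.3888] w 87.93527222256385 q [-0.7919  0.4014  2.1825  1.1122  0.3408 -0.1203]
 goal [ 477.9139 -306.2668   43.6481] mm [ 33.5479  -5.1558 -62.7818] dp [ 0.419 -0.064 -0.785] turn [-0.0017 -0.0001  0.0012] deg 0.3775070610454172
```

View pics/w9.png

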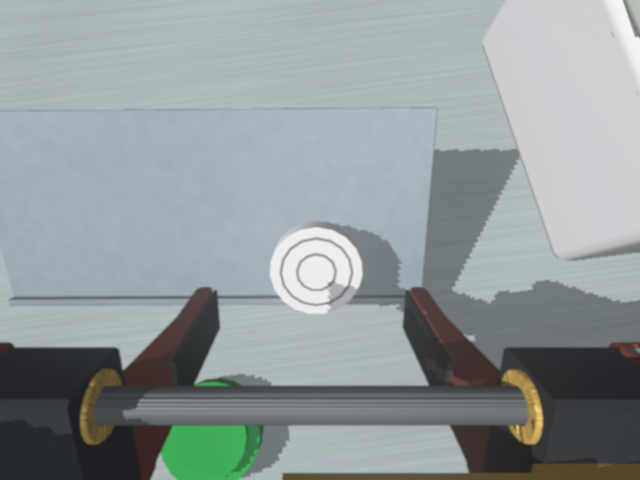

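The narrow dish is centred between the fingers at (316,271), 1 mm from the estimate. I'll descend.

jog_arm(steps=[{"dp": [0.14,-0.03,-0.26],"turn": [-0.001,0,0.001],"claw": 1},{"dp": [0.28,-0.05,-0.52],"turn": [-0.001,0,0.001],"claw": 1},{"dp": [0.38,-0.06,-0.72],"turn": [-0.001,0,0.001],"claw": 1},{"dp": [0.41,-0.066,-0.78],"turn": [-0.001,0,0.001],"claw": 1},{"dp": [0.41,-0.066,-0.78],"turn": [-0.001,0,0.001],"claw": 1},{"dp": [0.41,-0.066,-0.78],"turn": [-0.001,0,0.001],"claw": 1}])

```text
t: 12.35
ee_pos: [478.0, -306.0, 45.0]
orientation: [-0.792, 0.897, -1.51]
ft_force: [0.0, 0.1, 0.4]
width: 87.2
```

```bash
python3 -c "
from h import *
go(narrow+4*rn,Rrack)"
```

```text
t 12.35 pos [ 477.98   -306.02     45.0373] F [0.0209 0.1344 0.4075] w 87.17755102266409 q [-0.7452  0.5645  2.1353  1.4864  0.2869 -0.4748]
 goal [ 477.9139 -306.2668   43.6481] mm [-0.0661 -0.2468 -1.3891] dp [-0.001 -0.003 -0.017] turn [-0.0006  0.0003 -0.0002] deg 0.12441938270040566
```

jog_arm(steps=[{"dp": [-0.01,0,-0.01],"turn": [0,0,0],"claw": 0.45},{"dp": [-0.01,0,-0.01],"turn": [0,0,0],"claw": 0.45},{"dp": [-0.01,0,-0.01],"turn": [0,0,0],"claw": 0.45},{"dp": [-0.01,0,-0.01],"turn": [0,0,0],"claw": 0.45},{"dp": [-0.01,0,-0.01],"turn": [0,0,0],"claw": 0.45},{"dp": [-0.01,0,-0.01],"turn": [0,0,0],"claw": 0.45},{"dp": [-0.01,0,-0.01],"turn": [0,0,0],"claw": 0.45}])

```text
t: 12.93
ee_pos: [477.2, -306.3, 44.6]
orientation: [-0.792, 0.897, -1.511]
ft_force: [-3.1, -0.7, 6.8]
width: 54.3
```

jog_arm(steps=[{"dp": [-0.12,0.01,0.22],"turn": [0,0,0],"claw": 0.45},{"dp": [-0.24,0.03,0.44],"turn": [0,0,0],"claw": 0.45},{"dp": [-0.36,0.04,0.66],"turn": [0,0,0],"claw": 0.45},{"dp": [-0.36,0.04,0.66],"turn": [0,0,0],"claw": 0.45},{"dp": [-0.36,0.04,0.9],"turn": [0,0,0],"claw": 0.45},{"dp": [-0.36,0.04,1],"turn": [0,0,0],"claw": 0.45}])

```text
t: 13.43
ee_pos: [448.6, -303.3, 125.3]
orientation: [-0.791, 0.896, -1.511]
ft_force: [0.9, 0.1, -0.9]
width: 54.5
```

```bash
python3 w.py w10; python3 -c "
from h import *
im,o,Q,q=ld('w10')
print(q[335,312]);disc(im,q[...,[0,2,1]],-18.5,3,[0,-2],32)
go(plat+[0,0,150],Rp)"
```

```text
[  0.0225 -18.2293  -2.4653]
disc n 11446 z -18.32489062283278 mean [-0.4723  0.867 ] mec ((-0.5614014267921448, -1.451461672782898), 28.34453773498535) lsq [-0.4433 -1.2119 27.8975]
t 13.4833 pos [ 449.2304 -303.7777  126.2817] F [ 0.8239 -0.5443  0.2379] w 54.50485259102071 q [-0.7881  0.3624  2.167   0.9957  0.3635  0.003 ]
 goal [546.  318.6 235. ] mm [ 96.7696 622.3777 108.7183] dp [1.21  7.78  1.359] turn [-0.01    0.1607  0.114 ] deg 35.51696427346229
```

View pics/w10.png

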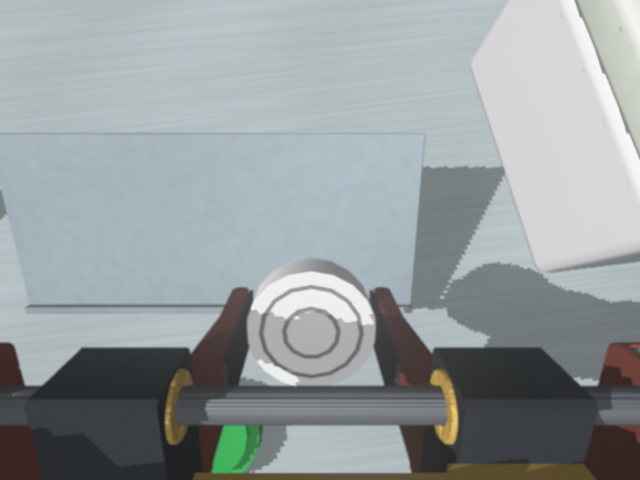

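The narrow dish is held centred at (312,332). I'll carry it to the platform.

jog_arm(steps=[{"dp": [0,0.6,0.9],"turn": [-0.01,0.161,0.114],"claw": 0.45},{"dp": [0,0.8,1],"turn": [-0.01,0.161,0.114],"claw": 0.45},{"dp": [0,1,1],"turn": [-0.01,0.161,0.114],"claw": 0.45},{"dp": [0,1,1],"turn": [-0.01,0.161,0.114],"claw": 0.45},{"dp": [0,1,1],"turn": [-0.01,0.161,0.114],"claw": 0.45},{"dp": [0,1,1],"turn": [-0.01,0.161,0.114],"claw": 0.45}])

```text
t: 13.98
ee_pos: [450.0, -222.9, 208.5]
orientation: [-1.255, 1.01, -1.083]
ft_force: [0.7, 0.2, -1.0]
width: 54.1
```

jog_arm(steps=[{"dp": [0.1,0.5,0.2],"turn": [0,0,0],"claw": 0.45},{"dp": [0.2,1,0.3],"turn": [0,0,0],"claw": 0.45},{"dp": [0.2,1,0.3],"turn": [0,0,0],"claw": 0.45}])

```text
t: 14.23
ee_pos: [467.8, -137.6, 232.7]
orientation: [-1.253, 1.008, -1.077]
ft_force: [0.2, 0.3, -1.3]
width: 54.3
```

jog_arm(steps=[{"dp": [0.1,0.5,0],"turn": [0,0,0],"claw": 0.45},{"dp": [0.2,1,0],"turn": [0,0,0],"claw": 0.45},{"dp": [0.2,1,0],"turn": [0,0,0],"claw": 0.45}])

```text
t: 14.48
ee_pos: [484.3, -52.2, 231.7]
orientation: [-1.252, 1.006, -1.07]
ft_force: [-0.3, -0.0, -0.2]
width: 54.5
```

jog_arm(steps=[{"dp": [0.1,0.5,0],"turn": [0,0,0],"claw": 0.45},{"dp": [0.2,1,0],"turn": [0,0,0],"claw": 0.45},{"dp": [0.2,1,0],"turn": [0,0,0],"claw": 0.45}])

```text
t: 14.73
ee_pos: [501.0, 32.8, 230.7]
orientation: [-1.252, 1.005, -1.063]
ft_force: [-0.1, -0.5, -2.0]
width: 54.2
```

jog_arm(steps=[{"dp": [0.1,0.5,0],"turn": [0,0,0],"claw": 0.45},{"dp": [0.2,1,0],"turn": [0,0,0],"claw": 0.45},{"dp": [0.2,1,0],"turn": [0,0,0],"claw": 0.45}])

```text
t: 14.98
ee_pos: [517.9, 117.7, 229.9]
orientation: [-1.251, 1.004, -1.058]
ft_force: [0.0, 0.1, -1.3]
width: 54.6
```

jog_arm(steps=[{"dp": [0.1,0.5,0],"turn": [0,0,0],"claw": 0.45},{"dp": [0.2,1,0],"turn": [0,0,0],"claw": 0.45},{"dp": [0.2,1,0],"turn": [0,0,0],"claw": 0.45}])

```text
t: 15.23
ee_pos: [535.1, 202.3, 229.1]
orientation: [-1.25, 1.002, -1.053]
ft_force: [-1.0, 0.3, -0.4]
width: 54.7
```

```bash
python3 -c "
from h import *
go(plat+1.4*pz+[0,0,85],Rp)"
```

```text
t 15.2333 pos [535.0713 202.3091 229.1374] F [-1.0463  0.2728 -0.3824] w 54.71993864927128 q [0.3378 0.3091 1.7883 0.0064 0.9785 1.6734]
 goal [547.3584 318.9387 170.    ] mm [ 12.2871 116.6296 -59.1374] dp [ 0.154  1.458 -0.739] turn [-0.0086  0.0191  0.004 ] deg 3.8439488632151657
```

jog_arm(steps=[{"dp": [0.08,0.5,0],"turn": [-0.009,0.019,0.004],"claw": 0.45},{"dp": [0.12,1,-0.1],"turn": [-0.009,0.019,0.004],"claw": 0.45},{"dp": [0.12,1,-0.2],"turn": [-0.009,0.019,0.004],"claw": 0.45}])

```text
t: 15.48
ee_pos: [546.0, 287.5, 212.4]
orientation: [-1.314, 1.025, -1.023]
ft_force: [0.0, -0.0, -0.0]
width: 54.3
```

jog_arm(steps=[{"dp": [0.01,0.4,-0.3],"turn": [0,0,0],"claw": 0.45},{"dp": [0.01,0.4,-0.5],"turn": [0,0,0],"claw": 0.45},{"dp": [0.01,0.4,-0.5],"turn": [0,0,0],"claw": 0.45},{"dp": [0.01,0.4,-0.5],"turn": [0,0,0],"claw": 0.45}])

```text
t: 15.82
ee_pos: [545.8, 318.2, 170.5]
orientation: [-1.318, 1.027, -1.021]
ft_force: [-0.4, -0.5, -0.9]
width: 54.3
```

```bash
python3 w.py w11; python3 -c "
from h import *
im,o,Q,q=ld('w11'); disc(im,q[...,[0,2,1]],-18.5,3,[0,-2],32)
go(plat+1.4*pz+[0,0,36],Rp)"
```

```text
disc n 11794 z -18.595815668757904 mean [-0.2222  1.409 ] mec ((-0.28798869252204895, -0.8872970938682556), 28.566343307495117) lsq [-0.2434 -0.6574 28.0104]
t 15.8667 pos [546.6707 318.3159 171.8889] F [ 0.2723 -0.4282 -0.1795] w 54.141345883528835 q [0.5073 0.4922 1.6491 0.0029 0.9999 1.8282]
 goal [547.3584 318.9387 121.    ] mm [  0.6877   0.6228 -50.8889] dp [ 0.009  0.008 -0.636] turn [-0.0007 -0.0003 -0.0013] deg 0.2664318151283441
```

View pics/w11.png

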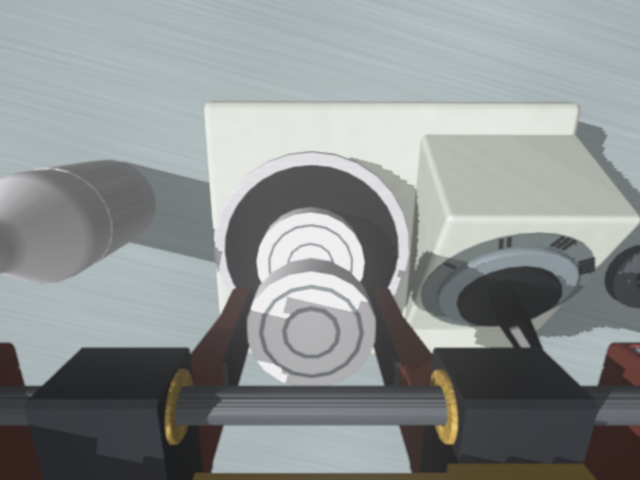

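jog_arm(steps=[{"dp": [0.005,0.008,-0.3],"turn": [0,0,-0.001],"claw": 0.45},{"dp": [0.005,0.008,-0.5],"turn": [0,0,-0.001],"claw": 0.45},{"dp": [0.005,0.008,-0.6],"turn": [0,0,-0.001],"claw": 0.45},{"dp": [0.005,0.008,-0.64],"turn": [0,0,-0.001],"claw": 0.45},{"dp": [0.005,0.008,-0.67],"turn": [0,0,-0.001],"claw": 0.45},{"dp": [0.005,0.008,-0.67],"turn": [0,0,-0.001],"claw": 0.45},{"dp": [0.005,0.008,-0.67],"turn": [0,0,-0.001],"claw": 0.45}])

```text
t: 16.45
ee_pos: [547.7, 319.1, 119.4]
orientation: [-1.312, 1.028, -1.025]
ft_force: [0.5, 0.2, -0.5]
width: 54.6
```

jog_arm(steps=[{"dp": [0,0,-0.015],"turn": [0,0,0],"claw": 0.45},{"dp": [0,0,-0.03],"turn": [0,0,0],"claw": 0.45},{"dp": [0,0,-0.03],"turn": [0,0,0],"claw": 0.45},{"dp": [0,0,-0.03],"turn": [0,0,0],"claw": 0.45}])

```text
t: 16.78
ee_pos: [547.8, 319.2, 117.2]
orientation: [-1.312, 1.027, -1.025]
ft_force: [-0.0, 0.3, -1.4]
width: 54.2
```

jog_arm(steps=[{"dp": [-0.015,0,-0.015],"turn": [0,0,0],"claw": 0.45},{"dp": [-0.015,0,-0.035],"turn": [0,0,0],"claw": 0.45},{"dp": [-0.015,0,-0.035],"turn": [0,0,0],"claw": 0.45},{"dp": [-0.015,0,-0.035],"turn": [0,0,0],"claw": 0.45}])

```text
t: 17.12
ee_pos: [546.4, 319.1, 114.2]
orientation: [-1.312, 1.028, -1.025]
ft_force: [0.2, -0.3, -0.8]
width: 54.7
```

jog_arm(steps=[{"dp": [0,0,-0.01],"turn": [0,0,0],"claw": 0.45},{"dp": [0,0,-0.015],"turn": [0,0,0],"claw": 0.45},{"dp": [0,0,-0.015],"turn": [0,0,0],"claw": 0.45},{"dp": [0,0,-0.015],"turn": [0,0,0],"claw": 0.45}])

```text
t: 17.45
ee_pos: [546.6, 319.2, 113.6]
orientation: [-1.312, 1.027, -1.025]
ft_force: [-1.6, -0.9, 5.3]
width: 54.2
```

Contact as predicted, so I'll release and rise.

jog_arm(steps=[{"dp": [0,0,0],"turn": [0,0,0],"claw": 0.9},{"dp": [0,0,0],"turn": [0,0,0],"claw": 0.9},{"dp": [0,0,0],"turn": [0,0,0],"claw": 0.9},{"dp": [0,0,0],"turn": [0,0,0],"claw": 0.9},{"dp": [0,0,0.3],"turn": [0,0,0],"claw": 0.9},{"dp": [0,0,0.7],"turn": [0,0,0],"claw": 0.9},{"dp": [0,0,1],"turn": [0,0,0],"claw": 0.9},{"dp": [0,0,1],"turn": [0,0,0],"claw": 0.9}])

```text
t: 18.12
ee_pos: [549.3, 320.8, 198.8]
orientation: [-1.304, 1.023, -1.027]
ft_force: [1.3, 1.1, 0.0]
width: 79.1
```

```bash
python3 w.py w12; python3 -c "
from h import *
im,o,Q,q=ld('w12'); disc(im,Q,133,5,[546,319],38)
disc(im,Q,85,4,[546,319],75,white=False)
go([574,11,130],Rp)"
```

```text
disc n 5524 z 132.2156187769469 mean [546.8912 319.7607] mec ((545.435791015625, 319.5226745605469), 28.335002899169922) lsq [545.7245 319.5216  27.7528]
disc n 15787 z 84.58849168312128 mean [554.9107 320.5842] mec ((546.437255859375, 315.211181640625), 71.19248962402344) lsq [545.8511 318.5036  67.6681]
t 18.1667 pos [548.2163 320.1183 196.3986] F [ 0.0314  0.7252 -0.2627] w 79.11479502359221 q [0.5086 0.4632 1.6327 0.0028 1.0379 1.8327]
 goal [574, 11, 130] mm [  25.7837 -309.1183  -66.3986] dp [ 0.322 -3.864 -0.83 ] turn [-0.0019  0.0018 -0.0003] deg 0.46805615749501445
```

View pics/w12.png

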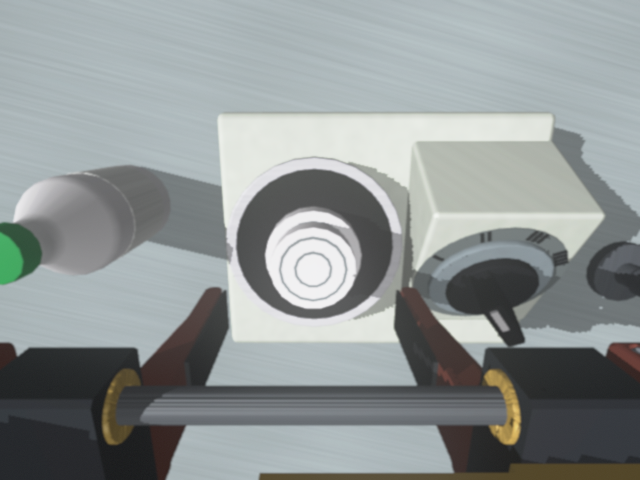

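The narrow dish is stacked flat, about 1 mm off the platform centre. Now the weight.

jog_arm(steps=[{"dp": [0.05,-0.5,0.2],"turn": [0,0,0],"claw": 0.9},{"dp": [0.1,-1,0.2],"turn": [0,0,0],"claw": 0.9},{"dp": [0.1,-1,0.2],"turn": [0,0,0],"claw": 0.9}])

```text
t: 18.42
ee_pos: [556.0, 235.1, 211.7]
orientation: [-1.309, 1.027, -1.029]
ft_force: [-0.2, 1.1, -0.0]
width: 78.9
```

jog_arm(steps=[{"dp": [0.05,-0.5,0],"turn": [0,0,0],"claw": 0.9},{"dp": [0.1,-1,0],"turn": [0,0,0],"claw": 0.9},{"dp": [0.1,-1,0],"turn": [0,0,0],"claw": 0.9}])

```text
t: 18.67
ee_pos: [563.3, 149.9, 210.1]
orientation: [-1.311, 1.031, -1.031]
ft_force: [0.5, -0.1, 1.1]
width: 79.3
```

jog_arm(steps=[{"dp": [0.05,-0.5,0],"turn": [0,0,0],"claw": 0.9},{"dp": [0.1,-1,-0.2],"turn": [0,0,0],"claw": 0.9},{"dp": [0.1,-1,-0.2],"turn": [0,0,0],"claw": 0.9}])

```text
t: 18.92
ee_pos: [569.9, 65.7, 191.1]
orientation: [-1.314, 1.035, -1.032]
ft_force: [-0.9, -0.0, -0.2]
width: 79.2
```

```bash
python3 w.py w13; python3 -c "
from h import *
im,o,Q,q=ld('w13'); disc(im,Q,52,4,[574,11],25,white=False);disc(im,Q,12,4,[574,11],36,white=False)
go([574,11,100],Rp)"
```

```text
disc n 852 z 51.17799008011363 mean [573.8594  10.5081] mec ((573.3968505859375, 10.217917442321777), 14.066573143005371) lsq [573.41    10.2542  13.8046]
disc n 2032 z 11.37242060832375 mean [578.3827  14.5295] mec ((573.3786010742188, 10.332404136657715), 29.91050910949707) lsq [573.4552  10.3509  29.6202]
t 18.9667 pos [569.8554  66.9601 191.3969] F [-0.0593 -0.6223 -1.5567] w 79.12993074139779 q [0.096  0.3884 1.7678 0.0005 0.9884 1.4314]
 goal [574, 11, 100] mm [  4.1446 -55.9601 -91.3969] dp [ 0.052 -0.7   -1.142] turn [-0.     -0.001   0.0029] deg 0.5579178473375529
```

View pics/w13.png

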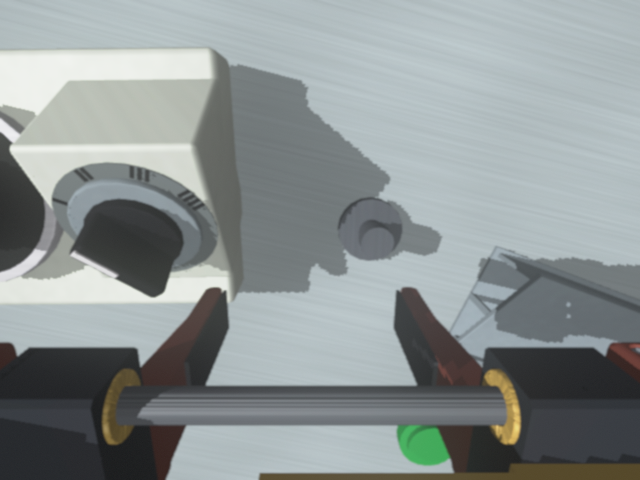

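The weight measures (573.5, 10.3), top at about 51 mm, diameters 28 and 60. I'll descend around its grip.

jog_arm(steps=[{"dp": [0.045,-0.71,-0.6],"turn": [0,-0.001,0.003],"claw": 0.9},{"dp": [0.045,-0.71,-1],"turn": [0,-0.001,0.003],"claw": 0.9},{"dp": [0.045,-0.71,-1],"turn": [0,-0.001,0.003],"claw": 0.7},{"dp": [0.045,-0.71,-1],"turn": [0,-0.001,0.003],"claw": 0.7},{"dp": [0.045,-0.71,-1],"turn": [0,-0.001,0.003],"claw": 0.7}])

```text
t: 19.38
ee_pos: [572.6, 11.0, 110.3]
orientation: [-1.316, 1.03, -1.026]
ft_force: [-0.9, 0.2, 0.5]
width: 63.2
```

```bash
python3 -c "
from h import *
go([573.5,10.4,24],Rp)"
```

```text
t 19.3833 pos [572.6432  11.0214 110.2778] F [-0.9143  0.1964  0.4912] w 63.16275021113353 q [-0.0018  0.501   1.8169  0.0008  0.8266  1.3245]
 goal [573.5, 10.4, 24] mm [  0.8568  -0.6214 -86.2778] dp [ 0.011 -0.008 -1.078] turn [-0.0002 -0.0009  0.0001] deg 0.17559031970446842
```

jog_arm(steps=[{"dp": [0.01,-0.008,-0.4],"turn": [0,-0.001,0],"claw": 0.7},{"dp": [0.01,-0.008,-0.7],"turn": [0,-0.001,0],"claw": 0.7},{"dp": [0.01,-0.008,-0.9],"turn": [0,-0.001,0],"claw": 0.7},{"dp": [0.01,-0.008,-0.95],"turn": [0,-0.001,0],"claw": 0.7},{"dp": [0.01,-0.008,-1],"turn": [0,-0.001,0],"claw": 0.7},{"dp": [0.01,-0.008,-1],"turn": [0,-0.001,0],"claw": 0.7}])

```text
t: 19.88
ee_pos: [574.3, 11.3, 31.2]
orientation: [-1.314, 1.026, -1.027]
ft_force: [-0.4, 0.2, 0.4]
width: 61.3
```

```bash
python3 -c "
from h import *
go([573.5,10.4,24],Rp)"
```

```text
t 19.8833 pos [574.3241  11.3236  31.1803] F [-0.3592  0.2283  0.3994] w 61.272835703968205 q [-0.0014  0.6289  1.8376  0.0011  0.6736  1.3237]
 goal [573.5, 10.4, 24] mm [-0.8241 -0.9236 -7.1803] dp [-0.01  -0.012 -0.09 ] turn [-0.0002  0.0005 -0.0002] deg 0.10375297616399348
```

jog_arm(steps=[{"dp": [-0.01,-0.012,-0.08],"turn": [0,0,0],"claw": 0.7},{"dp": [-0.01,-0.012,-0.08],"turn": [0,0,0],"claw": 0.15},{"dp": [-0.01,-0.012,-0.08],"turn": [0,0,0],"claw": 0.15},{"dp": [-0.01,-0.012,-0.08],"turn": [0,0,0],"claw": 0.15},{"dp": [-0.01,-0.012,-0.08],"turn": [0,0,0],"claw": 0.15},{"dp": [-0.01,-0.012,-0.08],"turn": [0,0,0],"claw": 0.15},{"dp": [-0.01,-0.012,-0.08],"turn": [0,0,0],"claw": 0.15},{"dp": [-0.01,-0.012,-0.08],"turn": [0,0,0],"claw": 0.15},{"dp": [-0.01,-0.012,-0.08],"turn": [0,0,0],"claw": 0.15}])

```text
t: 20.63
ee_pos: [573.7, 10.2, 25.0]
orientation: [-1.313, 1.026, -1.028]
ft_force: [-1.1, -1.1, 3.7]
width: 27.2
```

jog_arm(steps=[{"dp": [0,0,0.2],"turn": [0,0,0],"claw": 0.15},{"dp": [0,0,0.5],"turn": [0,0,0],"claw": 0.15},{"dp": [0,0,1],"turn": [0,0,0],"claw": 0.15},{"dp": [0,0,1],"turn": [0,0,0],"claw": 0.15}])

```text
t: 20.97
ee_pos: [577.3, 10.3, 110.4]
orientation: [-1.308, 1.019, -1.032]
ft_force: [2.0, 0.8, -2.2]
width: 27.0
```

```bash
python3 w.py w14; python3 -c "
from h import *
im,o,Q,q=ld('w14')
for y in (-29,11):
  m=(abs(q[...,1]-y)<4)&(abs(q[...,0])<34)&(abs(q[...,2])<34);x=q[m];print(len(x),np.median(x[:,1]) if len(x) else 0,x.min(0),x.max(0))
go(plat+[0,0,165],Rp)"
```

```text
3791 -26.222124744420714 [-23.6986 -32.9988 -13.8438] [ 23.3003 -25.0037  13.9802]
4395 13.657346880975696 [-30.1306   7.0374  -6.3773] [29.3678 14.9972 29.9723]
t 21.0167 pos [576.2006  10.2745 108.0668] F [ 0.6421  0.3937 -4.4637] w 27.206994848666987 q [-0.0032  0.5044  1.8178  0.0009  0.8109  1.3222]
 goal [546.  318.6 250. ] mm [-30.2006 308.3255 141.9332] dp [-0.378  3.854  1.774] turn [-0.0002  0.0027 -0.0001] deg 0.4866760329320637
```

View pics/w14.png

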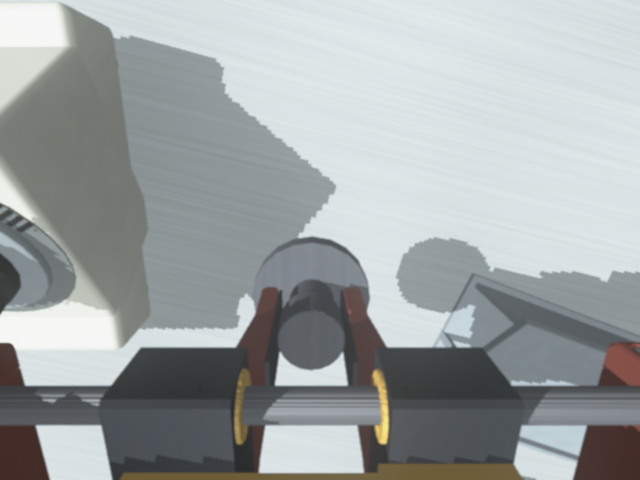

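The weight is held centred and upright. I'll rise, then carry it over the knob.

jog_arm(steps=[{"dp": [0,0,0.5],"turn": [0,0.002,0],"claw": 0.15},{"dp": [0,0.1,1],"turn": [0,0.002,0],"claw": 0.15},{"dp": [-0.05,0.5,1],"turn": [0,0.002,0],"claw": 0.15},{"dp": [-0.05,0.5,1],"turn": [0,0.002,0],"claw": 0.15}])

```text
t: 21.35
ee_pos: [572.6, 53.4, 189.2]
orientation: [-1.31, 1.024, -1.028]
ft_force: [0.6, 0.3, -3.8]
width: 27.1
```

jog_arm(steps=[{"dp": [0,0.4,0.4],"turn": [0,0,0],"claw": 0.15},{"dp": [-0.1,0.8,0.6],"turn": [0,0,0],"claw": 0.15},{"dp": [-0.1,0.8,0.6],"turn": [0,0,0],"claw": 0.15}])

```text
t: 21.6
ee_pos: [564.9, 121.8, 238.9]
orientation: [-1.308, 1.021, -1.025]
ft_force: [0.4, -0.0, -2.7]
width: 27.1
```

jog_arm(steps=[{"dp": [-0.05,0.5,0],"turn": [0,0,0],"claw": 0.15},{"dp": [-0.1,1,0],"turn": [0,0,0],"claw": 0.15},{"dp": [-0.1,1,0],"turn": [0,0,0],"claw": 0.15}])

```text
t: 21.85
ee_pos: [555.3, 206.7, 236.9]
orientation: [-1.309, 1.021, -1.02]
ft_force: [0.0, -0.1, -2.6]
width: 27.2
```

```bash
python3 -c "
from h import *
go(plat+[0,0,130],Rp)"
```

```text
t 21.85 pos [555.3059 206.701  236.8932] F [ 0.0318 -0.0664 -2.5935] w 27.227721447238086 q [0.3337 0.3567 1.6962 0.0054 1.082  1.6502]
 goal [546.  318.6 215. ] mm [ -9.3059 111.899  -21.8932] dp [-0.116  1.399 -0.274] turn [-0.0021  0.0015 -0.0024] deg 0.63380318209981
```

jog_arm(steps=[{"dp": [-0.08,0.5,0],"turn": [-0.002,0.001,-0.002],"claw": 0.15},{"dp": [-0.11,0.9,0],"turn": [-0.002,0.001,-0.002],"claw": 0.15},{"dp": [-0.11,0.9,0],"turn": [-0.002,0.001,-0.002],"claw": 0.15}])

```text
t: 22.1
ee_pos: [545.0, 283.1, 234.4]
orientation: [-1.317, 1.025, -1.022]
ft_force: [0.5, -0.5, -3.3]
width: 27.0
```

jog_arm(steps=[{"dp": [0,0.44,-0.1],"turn": [0,0,0],"claw": 0.15},{"dp": [0,0.44,-0.2],"turn": [0,0,0],"claw": 0.15},{"dp": [0,0.44,-0.25],"turn": [0,0,0],"claw": 0.15},{"dp": [0,0.44,-0.25],"turn": [0,0,0],"claw": 0.15}])

```text
t: 22.43
ee_pos: [543.5, 316.9, 211.3]
orientation: [-1.322, 1.027, -1.021]
ft_force: [-0.4, 0.1, -2.4]
width: 27.2
```

```bash
python3 w.py w15; python3 -c "
from h import *
im,o,Q,q=ld('w15'); disc(im,Q,133,4,[546,319],38)
go(plat+[0,0.3,78],Rp)"
```

```text
disc n 1875 z 132.17327610317344 mean [560.7502 324.0614] mec ((547.6829833984375, 320.3223876953125), 27.773832321166992) lsq [545.9155 319.5869  27.6117]
t 22.4833 pos [544.1625 316.8622 212.4226] F [-0.7572 -0.3384 -2.8032] w 27.37512763228181 q [0.5077 0.443  1.6241 0.0016 1.0786 1.8286]
 goal [546.  318.9 163. ] mm [  1.8375   2.0378 -49.4226] dp [ 0.023  0.025 -0.618] turn [ 0.0003 -0.0014 -0.0015] deg 0.3762795180841079
```

View pics/w15.png

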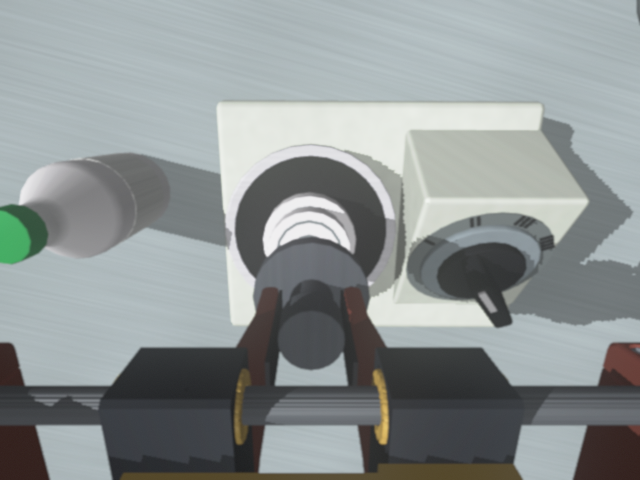

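jog_arm(steps=[{"dp": [0.015,0.025,-0.3],"turn": [0,-0.001,-0.001],"claw": 0.15},{"dp": [0.015,0.025,-0.5],"turn": [0,-0.001,-0.001],"claw": 0.15},{"dp": [0.015,0.025,-0.58],"turn": [0,-0.001,-0.001],"claw": 0.15},{"dp": [0.015,0.025,-0.61],"turn": [0,-0.001,-0.001],"claw": 0.15},{"dp": [0.015,0.025,-0.63],"turn": [0,-0.001,-0.001],"claw": 0.15},{"dp": [0.015,0.025,-0.63],"turn": [0,-0.001,-0.001],"claw": 0.15},{"dp": [0.015,0.025,-0.63],"turn": [0,-0.001,-0.001],"claw": 0.15}])

```text
t: 23.07
ee_pos: [546.0, 318.9, 163.1]
orientation: [-1.315, 1.026, -1.026]
ft_force: [0.4, -0.5, -2.7]
width: 27.2
```

jog_arm(steps=[{"dp": [0,0,-0.015],"turn": [0,0,0],"claw": 0.15},{"dp": [0,0,-0.03],"turn": [0,0,0],"claw": 0.15},{"dp": [0,0,-0.03],"turn": [0,0,0],"claw": 0.15},{"dp": [0,0,-0.03],"turn": [0,0,0],"claw": 0.15}])

```text
t: 23.4
ee_pos: [546.1, 319.0, 160.9]
orientation: [-1.315, 1.026, -1.026]
ft_force: [-1.2, 0.6, -4.5]
width: 27.0
```

jog_arm(steps=[{"dp": [0,0,-0.015],"turn": [0,0,0],"claw": 0.15},{"dp": [0,0,-0.027],"turn": [0,0,0],"claw": 0.15},{"dp": [0,0,-0.027],"turn": [0,0,0],"claw": 0.15},{"dp": [0,0,-0.027],"turn": [0,0,0],"claw": 0.15}])

```text
t: 23.73
ee_pos: [546.0, 319.0, 158.6]
orientation: [-1.315, 1.026, -1.026]
ft_force: [1.2, 0.6, -2.8]
width: 27.0
```

jog_arm(steps=[{"dp": [0,0,-0.01],"turn": [0,0,0],"claw": 0.15},{"dp": [0,0,-0.015],"turn": [0,0,0],"claw": 0.15},{"dp": [0,0,-0.015],"turn": [0,0,0],"claw": 0.15},{"dp": [0,0,-0.015],"turn": [0,0,0],"claw": 0.15}])

```text
t: 24.07
ee_pos: [546.2, 319.1, 158.0]
orientation: [-1.315, 1.026, -1.026]
ft_force: [-1.7, -1.4, 5.0]
width: 27.3
```

Seated (TCP z 158.0 as predicted). Releasing.

jog_arm(steps=[{"dp": [0,0,0],"turn": [0,0,0],"claw": 0.7},{"dp": [0,0,0],"turn": [0,0,0],"claw": 0.7},{"dp": [0,0,0],"turn": [0,0,0],"claw": 0.7},{"dp": [0,0,0],"turn": [0,0,0],"claw": 0.7},{"dp": [0,0,0],"turn": [0,0,0],"claw": 0.7},{"dp": [0,0,0.3],"turn": [0,0,0],"claw": 0.7},{"dp": [0,0,0.7],"turn": [0,0,0],"claw": 0.7},{"dp": [0,0,1],"turn": [0,0,0],"claw": 0.7},{"dp": [0,0,1],"turn": [0,0,0],"claw": 0.7}])

```text
t: 24.82
ee_pos: [548.8, 320.6, 243.5]
orientation: [-1.306, 1.022, -1.028]
ft_force: [1.1, 0.3, 0.2]
width: 61.5
```

```bash
python3 w.py w16; python3 -c "
from h import *
im,o,Q,q=ld('w16'); disc(im,Q,185,4,[546,319],25,white=False);disc(im,Q,145,4,[546,319],36,white=False)
disc(im,Q,85,4,[546,319],75,white=False)
im=ctrl.get_image('top');save(im,'top1');np.savez('/tmp/top1.npz',o=np.zeros(6),**im)
d=im['img'][190:280,170:290][:,:,::-1];cv2.imwrite('pics/z2.png',cv2.resize(d,None,fx=6,fy=6,interpolation=2))
"
```

```text
disc n 1480 z 184.14652572940813 mean [546.3749 319.586 ] mec ((545.687255859375, 319.4379577636719), 14.178725242614746) lsq [545.7898 319.4018  13.9121]
disc n 3256 z 144.38773649941353 mean [553.0091 321.3103] mec ((545.7199096679688, 319.4508361816406), 29.97708511352539) lsq [545.7035 319.5109  29.7313]
disc n 11577 z 84.56992976922447 mean [556.4661 321.0643] mec ((546.7804565429688, 315.4124450683594), 71.29987335205078) lsq [545.7387 318.5286  67.6239]
```

View pics/w16.png

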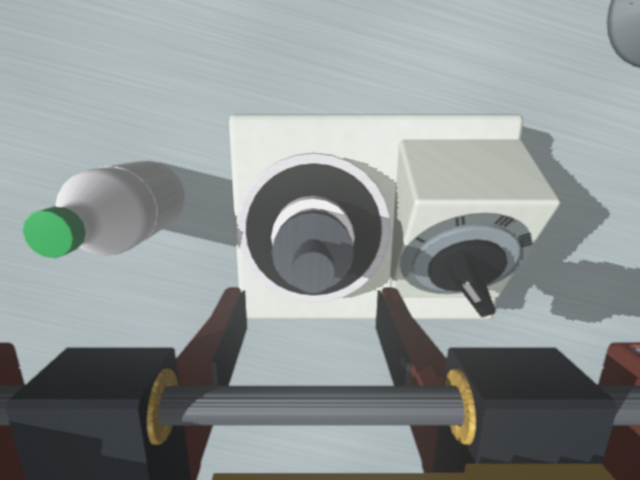

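View pics/z2.png

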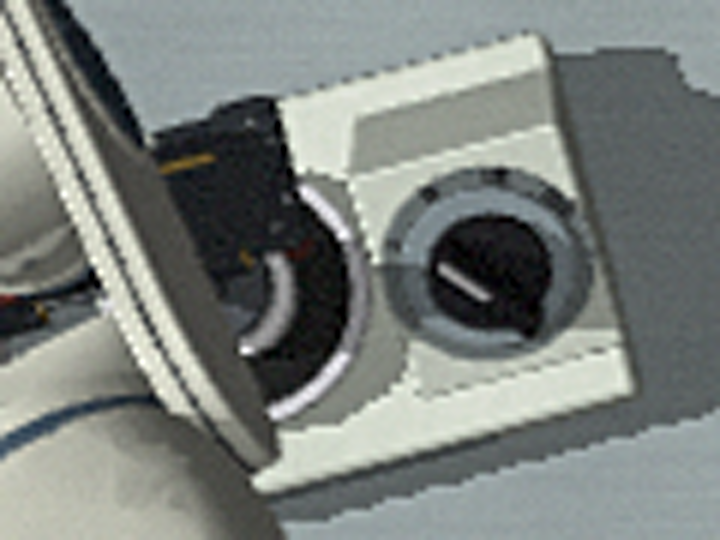

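The stack is in place: the weight is at (545.7,319.5) against the platform at (545.7,318.5), level. Next I measure the knob from the clouds already taken.

```bash
cat >> h.py <<'E'
sy=0.2435
sx=np.array([np.cos(sy),np.sin(sy),0]);syv=np.array([-np.sin(sy),np.cos(sy),0])
tf=0.56
nf=-np.sin(tf)*sx+np.array([0,0,np.cos(tf)]);uf=np.cross(syv,nf)
sh=plat-[0,0,85]-55*syv; cc=sh-75*syv+[0,0,95]
E
cat > k.py <<'E'
from h import *
print('cc',cc,'nf',nf,'uf',uf)
for n in ['w5','w13','w16','top0','top1']:
    if n[0]=='w': im,o,Q,q=ld(n)
    else:
        z=np.load('/tmp/'+n+'.npz');im={k:(z[k].item() if z[k].ndim==0 else z[k]) for k in z.files if k!='o'};Q=pts(im)
    I=im['img'].astype(int)
    E=Q-cc;F=np.stack([E@uf,E@syv,E@nf],-1)   # up-slope, left, height
    ok=(abs(F[...,0])<60)&(abs(F[...,1])<52)
    f=ok&(I.min(2)>140)&(abs(F[...,2])<12);h0=np.median(F[f][:,2])
    a=F[f];print(n,'face n',f.sum(),'h0',h0,'slope',np.linalg.lstsq(np.c_[a[:,:2],np.ones(len(a))],a[:,2],rcond=None)[0])
    H=F[...,2]-h0
    b=ok&(H>36)&(H<50)
    p=F[b][:,:2].astype(np.float32)
    if len(p)<20: print('few',len(p));continue
    print('  top h',np.median(H[b]),len(p),'rect',cv2.minAreaRect(p))
    w=b&(I.min(2)>110);print('  white',w.sum(),F[w].mean(0)[:2] if w.sum() else '')
    s=ok&(H>10)&(H<20);pp=F[s][:,:2].astype(np.float32);print('  skirt',len(pp),cv2.minEnclosingCircle(pp) if len(pp) else '')
E
python3 k.py
```

```text
cc [577.3431 192.435   95.    ] nf [-0.5155 -0.1281  0.8473] uf [0.8223 0.2043 0.5312]
w5 face n 6041 h0 9.310079487247053 slope [-0.1397  0.0088 11.425 ]
  top h 44.21446123384722 1547 rect ((-16.703168869018555, 0.31915283203125), (60.88188552856445, 14.350214958190918), 35.7293815612793)
  white 322 [-7.5076  7.4971]
  skirt 2907 ((-16.922679901123047, 0.12299977988004684), 32.274452209472656)
w13 face n 8871 h0 9.169057188960462 slope [-0.1671  0.0099 11.8652]
  top h 43.56691303334539 2275 rect ((-16.237468719482422, -0.7348079681396484), (60.268035888671875, 15.443751335144043), 36.05412292480469)
  white 428 [-9.3759  6.3483]
  skirt 2993 ((-16.120878219604492, -0.748134195804596), 31.84149169921875)
w16 face n 5539 h0 8.852780964316073 slope [-0.1358 -0.0014  9.9198]
  top h 44.681463929599275 955 rect ((-16.39025115966797, 0.47678375244140625), (61.02642822265625, 14.164429664611816), 36.255069732666016)
  white 193 [-9.6732  6.7196]
  skirt 2237 ((-16.699424743652344, 1.0086982250213623), 32.54470443725586)
top0 face n 250 h0 8.564333788571119 slope [-0.0844 -0.0094  9.2663]
  top h 45.46405988414655 97 rect ((-14.460105895996094, 0.4627799987792969), (60.67222213745117, 16.473649978637695), 35.446815490722656)
  white 15 [-1.897   9.9443]
  skirt 250 ((-3.3860530853271484, 3.154447555541992), 67.77835845947266)
top1 face n 238 h0 8.598115151612975 slope [-0.0941 -0.0058  9.59  ]
  top h 45.1564720063306 94 rect ((-14.341474533081055, -0.04261970520019531), (60.074920654296875, 15.906379699707031), 34.305423736572266)
  white 11 [-1.1716 10.5327]
  skirt 246 ((-9.888404846191406, 1.8674038648605347), 54.01791000366211)
```

The knob measures well: the bar is 60.9 × 14.4 mm with its top 44 mm off the face, and the skirt is 64 mm across. The pointer is about 36° left of up (about 0.42 rad), so it needs roughly 56° clockwise.

```bash
cat >> h.py <<'E'
def kp(h): return cc-16.5*uf+0.2*syv+(9.1+h)*nf
def Rk(a):  # pointer angle left of up, deg
    a=np.radians(a);j=-np.sin(a)*uf+np.cos(a)*syv
    return np.c_[-j,-nf,np.cross(j,nf)]
E
python3 -c "
from h import *
print(kp(0),kp(37))
go(kp(110),Rk(36))
go(kp(21),Rk(36))"
```

```text
[559.0364 188.0931  93.9454] [539.9623 183.3546 125.2939]
t 24.9167 pos [546.5954 319.3431 238.9034] F [ 0.2294 -0.7875 -0.8264] w 61.42090329126361 q [ 0.51    0.4165  1.5997 -0.0001  1.1224  1.8349]
 goal [502.3296 174.0055 187.1435] mm [ -44.2658 -145.3376  -51.7599] dp [-0.553 -1.817 -0.647] turn [-0.0132 -0.18    0.1938] deg 47.66377610941453
t 24.9167 pos [546.5954 319.3431 238.9034] F [ 0.2294 -0.7875 -0.8264] w 61.42090329126361 q [ 0.51    0.4165  1.5997 -0.0001  1.1224  1.8349]
 goal [548.2105 185.4037 111.7378] mm [   1.6152 -133.9394 -127.1656] dp [ 0.02  -1.674 -1.59 ] turn [-0.0132 -0.18    0.1938] deg 47.66377610941453
```

jog_arm(steps=[{"dp": [-0.2,-0.5,0],"turn": [0,0,0],"claw": 0.7},{"dp": [-0.5,-1,0],"turn": [0,0,0],"claw": 0.7},{"dp": [-0.5,-1,0],"turn": [-0.013,-0.18,0.194],"claw": 0.7},{"dp": [-0.5,-1,0],"turn": [-0.013,-0.18,0.194],"claw": 0.7},{"dp": [-0.5,-1,0],"turn": [-0.013,-0.18,0.194],"claw": 0.7},{"dp": [-0.5,-1,0],"turn": [-0.013,-0.18,0.194],"claw": 0.7},{"dp": [-0.5,-1,0],"turn": [-0.013,-0.18,0.194],"claw": 0.7},{"dp": [-0.5,-1,0],"turn": [-0.013,-0.18,0.194],"claw": 0.7},{"dp": [-0.5,-1,0],"turn": [-0.013,-0.18,0.194],"claw": 0.7}])

```text
t: 25.67
ee_pos: [504.1, 238.8, 236.7]
orientation: [-1.159, 0.15, -0.858]
ft_force: [-0.3, -0.4, -1.0]
width: 61.3
```

```bash
python3 -c "
from h import *
go(kp(90),Rk(36))"
```

```text
t 25.6667 pos [504.1106 238.8099 236.747 ] F [-0.2737 -0.4077 -1.0283] w 61.315488573657554 q [ 0.4925  0.1356  2.1337 -0.3844  0.3499  1.5114]
 goal [512.6399 176.5669 170.1984] mm [  8.5294 -62.243  -66.5486] dp [ 0.107 -0.778 -0.832] turn [ 0.0005 -0.     -0.0021] deg 0.39172512109873064
```

jog_arm(steps=[{"dp": [0,-0.5,-0.2],"turn": [0,0,0],"claw": 0.6},{"dp": [0.1,-0.78,-0.5],"turn": [0,0,0],"claw": 0.6},{"dp": [0.1,-0.78,-0.8],"turn": [0,0,0],"claw": 0.6},{"dp": [0.1,-0.78,-0.8],"turn": [0,0,0],"claw": 0.6},{"dp": [0.1,-0.78,-0.8],"turn": [0,0,0],"claw": 0.6}])

```text
t: 26.08
ee_pos: [510.7, 175.6, 170.6]
orientation: [-1.163, 0.154, -0.856]
ft_force: [0.6, 0.6, 0.3]
width: 52.7
```

```bash
python3 w.py w17; sed -i "s/^for n in .*/for n in ['w17']:/" k.py; python3 k.py; python3 -c "
from h import *
go(kp(21),Rk(36))"
```

```text
cc [577.3431 192.435   95.    ] nf [-0.5155 -0.1281  0.8473] uf [0.8223 0.2043 0.5312]
w17 face n 6601 h0 9.71833919992009 slope [-0.0081  0.0041  9.8094]
  top h 43.79209013272288 2295 rect ((-17.28124237060547, 0.2221221923828125), (60.53253173828125, 14.050618171691895), 35.80192947387695)
  white 478 [-4.4861  9.1462]
  skirt 4723 ((-17.57847785949707, 0.09411099553108215), 31.884008407592773)
t 26.1333 pos [511.7374 176.4422 172.1464] F [ 0.1179 -0.0278  0.5081] w 52.834452694481065 q [ 0.3371  0.2366  2.2215 -0.3559  0.1361  1.3687]
 goal [548.2105 185.4037 111.7378] mm [ 36.4731   8.9615 -60.4086] dp [ 0.456  0.112 -0.755] turn [ 0.0006 -0.0006 -0.002 ] deg 0.39692470023674614
```

View pics/w17.png

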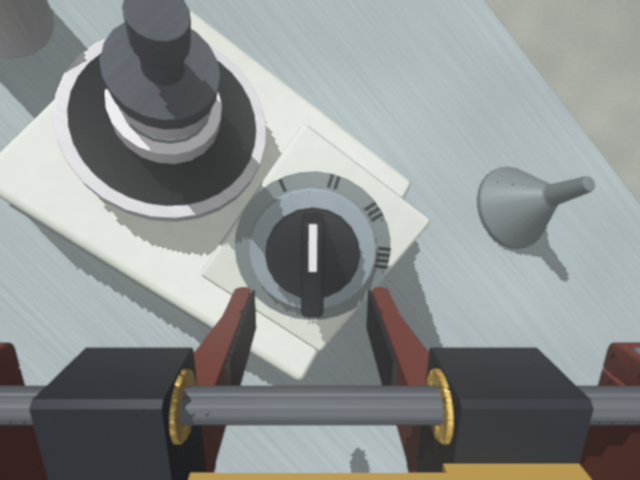

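The bar stands vertically at column 312 in the view, so the jaws are square to it. The pointer lies between one and two strokes, with the three-stroke mark at (373,210), about 56° clockwise. Joint 5 is near its limit, so I'll pitch the tool 0.2 rad along the bar, which doesn't affect the grip.

```bash
cat >> h.py <<'E'
def kg(h,a,d=0.2):
    ar=np.radians(a);e=np.cos(ar)*uf+np.sin(ar)*syv;j=np.cross(nf,e)
    y=-(nf*np.cos(d)+e*np.sin(d));x=-j;Rg=np.c_[x,y,np.cross(x,y)]
    g=cc-17*uf+0.2*syv+(9.4+h)*nf
    return g+19*y,Rg
E
python3 -c "
from h import *
go(*kg(95,36))
p,Rg=kg(40,36);print(p,Rg)
go(p,Rg)
"
```

```text
t 26.1333 pos [511.7374 176.4422 172.1464] F [ 0.1179 -0.0278  0.5081] w 52.834452694481065 q [ 0.3371  0.2366  2.2215 -0.3559  0.1361  1.3687]
 goal [517.12   175.3937 157.0242] mm [  5.3826  -1.0485 -15.1223] dp [ 0.067 -0.013 -0.189] turn [-0.0427  0.0416 -0.0219] deg 11.428536327276447
[545.4734 182.4375 110.4251] [[ 0.6784  0.4012  0.6155]
 [-0.6651 -0.0206  0.7465]
 [ 0.3122 -0.9157  0.2528]]
t 26.1333 pos [511.7374 176.4422 172.1464] F [ 0.1179 -0.0278  0.5081] w 52.834452694481065 q [ 0.3371  0.2366  2.2215 -0.3559  0.1361  1.3687]
 goal [545.4734 182.4375 110.4251] mm [ 33.736    5.9953 -61.7213] dp [ 0.422  0.075 -0.772] turn [-0.0427  0.0416 -0.0219] deg 11.428536327276447
```

jog_arm(steps=[{"dp": [0.03,-0.01,-0.05],"turn": [-0.043,0.042,-0.022],"claw": 0.6},{"dp": [0.07,-0.01,-0.1],"turn": [-0.043,0.042,-0.022],"claw": 0.6},{"dp": [0.07,-0.01,-0.19],"turn": [-0.043,0.042,-0.022],"claw": 0.6},{"dp": [0.07,-0.01,-0.19],"turn": [-0.043,0.042,-0.022],"claw": 0.6}])

```text
t: 26.47
ee_pos: [517.7, 177.4, 157.2]
orientation: [-1.342, 0.243, -0.86]
ft_force: [-1.0, 0.3, -0.5]
width: 52.7
```

```bash
python3 -c "
from h import *
go(*kg(60,36))
go(*kg(40,36))
"
```

```text
t 26.4667 pos [517.7157 177.4099 157.1577] F [-0.962   0.3172 -0.5425] w 52.74485865269412 q [ 0.4082  0.2956  2.1063 -0.4667  0.4027  1.5383]
 goal [535.1631 179.8761 127.3702] mm [ 17.4474   2.4663 -29.7875] dp [ 0.218  0.031 -0.372] turn [-0.0005  0.0002 -0.0008] deg 0.17434519828694503
t 26.4667 pos [517.7157 177.4099 157.1577] F [-0.962   0.3172 -0.5425] w 52.74485865269412 q [ 0.4082  0.2956  2.1063 -0.4667  0.4027  1.5383]
 goal [545.4734 182.4375 110.4251] mm [ 27.7577   5.0277 -46.7326] dp [ 0.347  0.063 -0.584] turn [-0.0005  0.0002 -0.0008] deg 0.17434519828694503
```

q5 is now a comfortable 0.40. Descending along the knob axis.

jog_arm(steps=[{"dp": [0.11,0.015,-0.19],"turn": [0,0,0],"claw": 0.6},{"dp": [0.22,0.03,-0.37],"turn": [0,0,0],"claw": 0.6},{"dp": [0.29,0.05,-0.49],"turn": [0,0,0],"claw": 0.6},{"dp": [0.34,0.06,-0.57],"turn": [0,0,0],"claw": 0.6},{"dp": [0.345,0.063,-0.58],"turn": [0,0,0],"claw": 0.6},{"dp": [0.345,0.063,-0.58],"turn": [0,0,0],"claw": 0.6}])

```text
t: 26.97
ee_pos: [544.6, 182.2, 110.4]
orientation: [-1.343, 0.244, -0.859]
ft_force: [-0.0, -0.2, 0.6]
width: 52.6
```

```bash
python3 w.py w18; python3 -c "
from h import *
go(*kg(40,36))
"
```

```text
t 27.0167 pos [544.7604 182.2833 110.9201] F [ 0.2673 -0.3818  0.0042] w 52.7031874888913 q [ 0.3943  0.4173  2.0737 -0.5729  0.3206  1.6403]
 goal [545.4734 182.4375 110.4251] mm [ 0.713   0.1542 -0.495 ] dp [ 0.009  0.002 -0.006] turn [-0.0006  0.0002 -0.0009] deg 0.19663614934399015
```

View pics/w18.png

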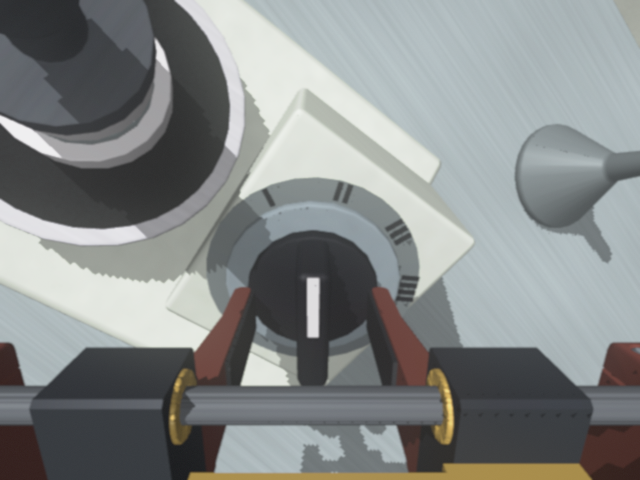

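The bar is centred between the fingers, at column 313. Closing.

jog_arm(steps=[{"dp": [0,0,0],"turn": [0,0,0],"claw": 0.05},{"dp": [0,0,0],"turn": [0,0,0],"claw": 0.05},{"dp": [0,0,0],"turn": [0,0,0],"claw": 0.05},{"dp": [0,0,0],"turn": [0,0,0],"claw": 0.05},{"dp": [0,0,0],"turn": [0,0,0],"claw": 0.05},{"dp": [0,0,0],"turn": [0,0,0],"claw": 0.05},{"dp": [0,0,0],"turn": [0,0,0],"claw": 0.05}])

```text
t: 27.6
ee_pos: [545.0, 182.1, 111.2]
orientation: [-1.342, 0.243, -0.86]
ft_force: [0.1, -1.8, 3.4]
width: 13.9
```

```bash
python3 -c "
from h import *
o=ctrl.get_obs();p0=o['ee_pos'];R0=R.from_rotvec(o['orientation'])
k0=cc-17*uf+0.2*syv+49.4*nf
for a in (14,28,42,56,58):
  r=R.from_rotvec(-np.radians(a)*nf);p=k0+r.apply(p0-k0)
  print(a,'dp',((p-p0)/80).round(3),'turn',(r.as_rotvec()/np.pi).round(3))
print(o['width'],o['ft_force'],o['moment'],o['qpos'])
"
```

```text
14 dp [-0.008  0.009 -0.003] turn [ 0.04   0.01  -0.066]
28 dp [-0.013  0.019 -0.005] turn [ 0.08   0.02  -0.132]
42 dp [-0.017  0.031 -0.006] turn [ 0.12   0.03  -0.198]
56 dp [-0.018  0.043 -0.004] turn [ 0.16   0.04  -0.264]
58 dp [-0.018  0.044 -0.004] turn [ 0.166  0.041 -0.273]
13.851165346225606 [ 0.0809 -1.7531  3.4357] [-0.2301  0.0071 -0.2091] [ 0.394   0.417   2.0733 -0.5732  0.3212  1.6404]
```

jog_arm(steps=[{"dp": [-0.002,0.002,-0.001],"turn": [0.01,0.0025,-0.0165],"claw": 0.05},{"dp": [-0.004,0.004,-0.001],"turn": [0.02,0.005,-0.033],"claw": 0.05},{"dp": [-0.006,0.007,-0.002],"turn": [0.03,0.0075,-0.0495],"claw": 0.05},{"dp": [-0.008,0.009,-0.003],"turn": [0.04,0.01,-0.066],"claw": 0.05},{"dp": [-0.01,0.014,-0.004],"turn": [0.06,0.015,-0.099],"claw": 0.05},{"dp": [-0.013,0.019,-0.005],"turn": [0.08,0.02,-0.132],"claw": 0.05},{"dp": [-0.015,0.025,-0.005],"turn": [0.1,0.025,-0.165],"claw": 0.05},{"dp": [-0.017,0.031,-0.006],"turn": [0.12,0.03,-0.198],"claw": 0.05},{"dp": [-0.017,0.037,-0.005],"turn": [0.14,0.035,-0.231],"claw": 0.05},{"dp": [-0.018,0.043,-0.004],"turn": [0.16,0.04,-0.264],"claw": 0.05},{"dp": [-0.018,0.043,-0.004],"turn": [0.16,0.04,-0.264],"claw": 0.05},{"dp": [-0.018,0.043,-0.004],"turn": [0.16,0.04,-0.264],"claw": 0.05}])

```text
t: 28.6
ee_pos: [543.9, 185.0, 110.9]
orientation: [-0.798, 1.089, -1.284]
ft_force: [0.9, -6.3, 1.3]
width: 13.7
```

```bash
python3 w.py w19; python3 -c "
from h import *
go(*kg(40,-20))
"
```

```text
t 28.65 pos [543.9315 185.0252 110.9423] F [ 1.4515 -8.6989  1.7733] w 13.34141460478369 q [0.2785 0.4092 2.0715 0.187  0.2903 1.7626]
 goal [544.2216 185.743  110.1631] mm [ 0.2901  0.7178 -0.7792] dp [ 0.004  0.009 -0.01 ] turn [ 0.0009  0.0008 -0.001 ] deg 0.2791581223663077
```

View pics/w19.png

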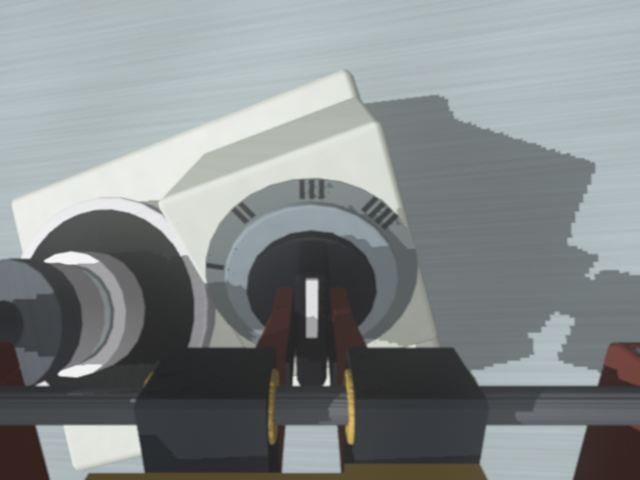

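The pointer (column 312) lines up with the three-stroke mark (column 312). I'll release and back off along the knob axis.

jog_arm(steps=[{"dp": [0,0,0],"turn": [0,0,0],"claw": 0.6},{"dp": [0,0,0],"turn": [0,0,0],"claw": 0.6},{"dp": [0,0,0],"turn": [0,0,0],"claw": 0.6},{"dp": [0,0,0],"turn": [0,0,0],"claw": 0.6},{"dp": [0,0,0],"turn": [0,0,0],"claw": 0.6},{"dp": [-0.15,-0.04,0.25],"turn": [0,0,0],"claw": 0.6},{"dp": [-0.35,-0.09,0.6],"turn": [0,0,0],"claw": 0.6},{"dp": [-0.55,-0.14,0.95],"turn": [0,0,0],"claw": 0.6},{"dp": [-0.55,-0.14,0.95],"turn": [0,0,0],"claw": 0.6},{"dp": [-0.55,-0.14,0.95],"turn": [0,0,0],"claw": 0.6}])

```text
t: 29.48
ee_pos: [500.4, 174.1, 188.7]
orientation: [-0.796, 1.086, -1.284]
ft_force: [-0.2, 0.0, -0.4]
width: 52.6
```

```bash
python3 w.py w20; sed -i "s/^for n in .*/for n in ['w20','top2']:/" k.py; python3 -c "
from h import *
im=ctrl.get_image('top');save(im,'top2');np.savez('/tmp/top2.npz',o=np.zeros(6),**im)
print(ctrl.get_obs())
im,o,Q,q=ld('w20'); disc(im,Q,185,4,[546,319],25,white=False);disc(im,Q,145,4,[546,319],36,white=False)
"; python3 k.py
```

```text
{'t': 29.5833, 'qpos': array([0.2818, 0.2071, 2.1201, 0.122 , 0.4418, 1.8344]), 'qvel': array([-0.002 ,  0.0272,  0.0022, -0.0004,  0.0024,  0.0004]), 'joint_torque': array([  0.0408, -37.3004, -22.5048,   0.1331,  -1.4742,  -0.0057]), 'ee_pos': array([500.0544, 173.9292, 186.6341]), 'orientation': array([-0.7987,  1.0882, -1.2835]), 'ft_force': array([-0.0528, -0.146 ,  0.0496]), 'moment': array([-0.0346,  0.3166,  0.0114]), 'width': 52.92520465434252}
disc n 1825 z 184.0147626063653 mean [545.4569 317.8954] mec ((546.1773681640625, 319.02801513671875), 14.80264663696289) lsq [545.5843 319.0233  14.2058]
disc n 4068 z 144.23734140773985 mean [544.4661 311.6939] mec ((545.3287963867188, 319.0597839355469), 30.68736457824707) lsq [545.576  318.9751  29.9339]
cc [577.3431 192.435   95.    ] nf [-0.5155 -0.1281  0.8473] uf [0.8223 0.2043 0.5312]
w20 face n 6312 h0 9.60327200389984 slope [-0.04    0.002   9.5625]
  top h 44.022299423990134 1937 rect ((-16.9483642578125, -0.31390380859375), (13.847176551818848, 60.659854888916016), 69.71863555908203)
  white 430 [-5.7478 -4.1592]
  skirt 4267 ((-17.146657943725586, 0.07670421153306961), 31.991180419921875)
top2 face n 220 h0 8.62954402738869 slope [-0.2039 -0.001  14.4514]
  top h 45.02199589417151 86 rect ((-14.211109161376953, -0.003662109375), (14.129121780395508, 60.94900894165039), 69.76622009277344)
  white 14 [-2.9445 -5.0978]
  skirt 282 ((-5.970222473144531, -0.2794942855834961), 48.72530746459961)
```

View pics/w20.png

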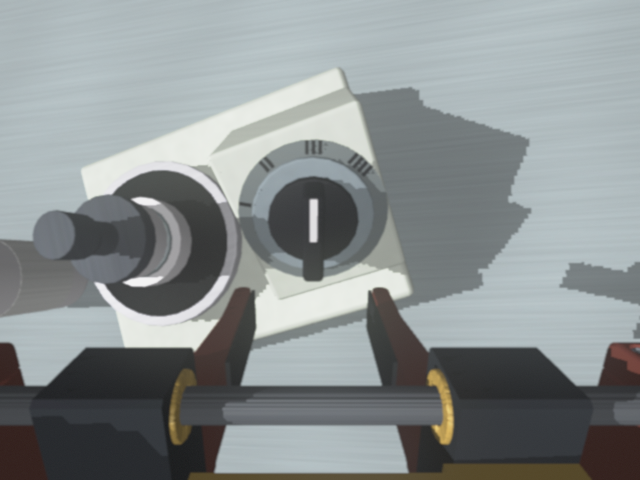

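View pics/top2.png

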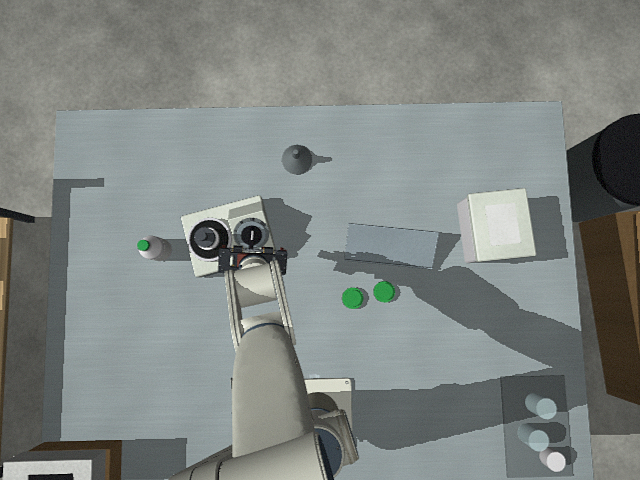

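The pointer measures 20.3° right of up (target 20°). The weight is at (545.6, 319.0) against the platform at (545.7, 318.5), and the bystanders haven't moved. Handing in.

```bash
python3 -c "
from h import *
print(ctrl.close_job())"
```

```text
the job is handed in; nothing more can be done
None
```

The shaker is loaded, the selector knob is at the three-stroke mark, and I handed the job in at about 29.6 s of the 72 s allowed. The hand-in gave no verdict, so the results below are my own measurements.

- **Stack:** the wide dish, narrow dish and weight were each lowered until the wrist force showed light contact (5–10 N), then released. After each release they measured level and within about 1 mm of the platform centre. The weight read (545.6, 319.0) in the last picture, with the platform at (545.7, 318.5) in an earlier one.
- **Heights:** the surface heights agreed with the given sizes to within about 1 mm.
- **Knob:** the pointer started about 36° left of straight up and was turned 56° clockwise. After letting go it stands 20.3° right of straight up, about 1.40 rad against a target of 1.396. The wrist and top cameras agree on this.
- **Bystanders:** the bottle, foam box, funnel and green look-alikes look unmoved in the last top picture; I did not measure them again. The arm ended clear of everything, with no contact force.

No check failed. The small disagreements were 1–2 mm between the top and wrist cameras, which is within their calibration. I gripped the knob with the tool pitched 0.2 rad along its bar, to keep joint 5 away from its limit.

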